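# Build a lens cell in order, then log it with the scanner

### The arm

A 6-joint arm with a two-finger parallel gripper is mounted at the origin on the work surface; the furniture and walls round the work are solid. World frame = base frame: x ahead of the robot, y to its left, z up, the work surface at z = 0. Lengths are in mm, angles in rad, forces in N, time in s.
With the tool pointing down it reaches from about 350 to 775 mm from the base axis. Payload 7.3 kg.
Tool frame: the origin (TCP) lies on the centre line of the jaws, within the pads' length; the fingertips stand 22 mm ahead of it and the grasp point (between the pads) lies 3 mm ahead of it; z points along the fingers, y is the direction in which the jaws open and shut (so a half turn about z gives the same grasp; the last joint's range is limited). The gripper opens to 92 mm and grips with 3 to 60 N. Pads are 19 mm wide; open, the fingers measure 130 mm over their backs; the gripper's body (75 mm by 190 mm) begins 47 mm behind the grasp point.
Start: joints at [0.998, 0.342, 1.524, -0, 1.275, -0.146], TCP at [217.316, 477.929, 248.741] pointing down, gripper open.
Joint ranges: [-2.53, 2.53], [-0.77, 2.02], [0.04, 2.7], [-1, 4.14], [0.28, 2.66], [-3.11, 3.11]. Speed limits (rad/s): [2.57, 2.57, 3.14, 3.14, 3.14, 3.14].

### API

Orientations are given as [roll, pitch, yaw] about the fixed x, y, z axes, in that order (R = Rz(yaw) Ry(pitch) Rx(roll)).
In Python, from plant import bot gives the robot as it stands.
- The arm moves only by the tool play_rows, never from a script. Its argument "moves" is one flat list of numbers, 5 for each row, row after row: the closure in counts, from 0 (fully open) to 255 (shut), then the shift along the tool's x, y, z in mm, then the turn about the tool's z in degrees. A call has 1 to 8 rows; each row is the pose to reach, as a shift and turn from the pose commanded when the call began, along the tool's axes at that moment; what a row does not reach only later rows make up. A row lasts 1/12 s, in which the tool goes at most 41.7 mm and 7.16 degrees, less where a joint would pass 70% of its speed; a pose out of reach is approached as far as the arm can. A call with a gripper value outside its range is refused whole. The fingers move at their own pace and stop on an object; the grip force is fixed at half the most. Time passes only in rows, so rows that repeat a pose let the fingers close. It gives the time, the measured TCP pose, the force and the opening at its end, in the units of the state.
- bot.get_obs(): the state, without advancing time (a new reading comes with each control period).
- bot.capture(name): name is "scene" or "top"; returns a dict with "color" (400x640x3 uint8, red, green, blue), "fx", "fy", "cx", "cy" (pixels), "world_to_cam" (4x4, takes a point from world to camera coordinates). Camera axes: x right, y down, z forward; pixel columns grow to the right and rows downward; lengths in mm; the calibration is good to about 2 mm. A picture is of the moment at which its call begins. There is no depth.
- bot.close_job(): hands the job in, once; it reports no verdict.
The state is a dict: "time": time; "joint_positions": joint angles; "dq": joint speeds; "tau": joint torques, N m; "tool_pos": TCP position; "tcp_rot": TCP orientation; "contact_force": force on the tool from outside, world axes, zero at the start; "moment": the same for the moment, N m; "grip_width": finger opening in mm.
Only numpy, scipy, OpenCV 4.12 (cv2) and the standard library are available. Lean on these libraries where they do the work, as an engineer would, in place of code of your own. Each camera call takes 0.05 s, during which the arm holds its last target.

### The job

Build the lens cell in the nest between the two curved walls of the build station: first every spacer that is on the bench (flat discs with a hole), then the lens blank (frosted disc without a hole), and last the retaining ring, narrow collar up, all lying flat on one another. Only then turn the selector on the scanner dock to the mark with three dots, pick up the scanner, hold it still with its window squarely facing the bar label on the station from about 5 cm for a good second, and put it back in its cradle the way it lay. Leave the tape roll, the covered dish and the vial alone.

Things in the scene. Friction and masses are not known exactly. Their poses are not given: they have to be found in the camera images.
- station: build station, fixed: aluminium plate 8 mm thick (x -50..70, y -175..50 mm); origin on the bench under the nest, z up, x away from the robot. Nest: pillar 38 mm across (top = seat) between curved walls on its -x and +x sides, inner radius 30, 6 thick, tops 56 mm over the bench, flared. Open toward +y and -y, gaps 40 mm wide: fingers closing along y fit, 12 mm free below the seat's level
- station_seat (a point): centre of the top of the seat, where the underside of the lowest part comes to lie (20 mm over the bench)
- station_label (a point): centre of the bar label on the front face (-x side) of the upright white plate on the station, 50 mm in +x and 125 mm in -y from the nest, 60 mm over the bench. Axes are the station's: the label faces -x. The plate is 56 mm wide, 50 mm high and 4 mm thick
- dock: scanner dock, fixed: grey plate 12 mm thick (x -65..75, y -88..88 mm); origin on the bench, z up, x away from the robot. Cradle on its +y half, selector on its -y half, 87 mm apart. Round the selector four marks, rows of one, two, three and four dots, at 0.9, 0.3, -0.3 and -0.9 rad, counter-clockwise from the dock's x axis seen from above
- dock_cradle (a point): middle of the cradle's floor, 24 mm over the bench, axes as the dock. Here the scanner's origin lies, its x along the dock's x. Two saddles 12 mm thick, 32 mm before and behind this point; side walls 35 mm apart, 4 mm high, then flared for 10 mm more. Between the saddles the scanner's sides are free over 52 mm
- selector (a joint): angle of the selector in rad, growing clockwise seen from above; detents at 0 (one dot), 0.6 (two dots), 1.2 (three dots) and 1.8 (four dots). It starts at one or two dots, needs up to about 0.06 N m over the ridges, and draws itself into the nearest detent when let go
- selector_grip (a point): point on the selector's axis, 30 mm over the bench, in the middle of its bar: the bar is 38 mm long along this point's x axis, 11 mm wide, from 18 to 40 mm over the bench, on a disc 42 mm across. The point's x axis points along the white pointer line, and turns with the selector
- scanner: loose hand scanner, 0.15 kg, in the cradle: grey handle 30 mm wide, 26 high, x -50..40 mm; black head 42 wide, 34 high, x 40..66 mm, window on its front face. Origin on the handle's underside, z up, x toward the window; its weight lies within 10 mm of the origin: grip across the handle there
- scanner_window (a point): centre of the scanner's window, 66 mm ahead of its origin along x and 13 mm over its underside
- scanner_spot (a point): point in the air where the scanner reads: 50 mm straight ahead of the window; bring it onto the label's centre with the scanner level and its x axis along the station's x axis
- spacer_1: loose spacer: plain aluminium disc, 56 mm across and 6 mm thick, with a 22 mm hole through the middle; both faces alike. Origin at the centre of its underside, z up. Two or three spacers are present (an absent one reads None)
- spacer_2: loose spacer: plain aluminium disc, 56 mm across and 6 mm thick, with a 22 mm hole through the middle; both faces alike. Origin at the centre of its underside, z up. Two or three spacers are present (an absent one reads None)
- spacer_3: loose spacer: plain aluminium disc, 56 mm across and 6 mm thick, with a 22 mm hole through the middle; both faces alike. Origin at the centre of its underside, z up. Two or three spacers are present (an absent one reads None)
- lens_blank: loose lens blank: pale frosted glass disc without a hole, 56 mm across and 8 mm thick, both faces alike. Origin at the centre of its underside, z up
- retaining_ring: loose retaining ring: aluminium, stepped: a flange 56 mm across and 5 mm thick with a collar 42 mm across and 8 mm high on top of it (13 mm in all), 22 mm hole. Origin at the centre of the flange's underside, z up out of the collar
- tape_roll: bystander, leave alone: roll of masking tape, 66 mm across, 19 mm high
- petri_dish: bystander, leave alone: small covered dish, 61 mm across, 16 mm high
- vial_1: bystander, leave alone: glass vial with black cap, 24 mm across, 56 mm high

How it is judged:
By the outcome, as a careful person would: the job done as asked, in the order asked, and still so for the second after the job is handed in, with the robot touching nothing.
Of spacer_1, spacer_2, spacer_3 only 2 to 3 are there at a start; the rules pass over those that are not, and their reading is None.
At some moment in a run one of spacer_1, spacer_2, spacer_3, lens_blank, retaining_ring may be knocked a few centimetres aside while the robot is not near it.
Once in a run the grip may slacken for a moment while it holds something.
It also fails if it takes over 210 s, if anything falls off the work surface, if the arm or the gripper's body presses on something with over 40 N, if the wrist force passes 120 N, or if a joint passes its speed limit or range.

## Working session

There is one attempt and no reset: what is moved stays moved. The work goes in short steps, Python scripts to look and compute and a tool call to move; the robot and the scene stay as the last step left them, time stands still between calls to the robot, and variables do not carry over. Pictures are saved under pics/ and viewed, and the job is handed in when it is done.

Besides the shell and the picture viewer there is one more tool, called after "Emit:" as name(argument=value, ...) on one line, values as JSON. play_rows: Moves the arm, as the interface text tells. Its arguments: {"type":"object","properties":{"moves":{"type":"array","items":{"type":"number"}}},"required":["moves"]}

```bash
ls; mkdir -p pics; python3 - <<'E'
from plant import bot
import cv2
o=bot.get_obs(); print(o)
for n in("scene","top"):
    c=bot.capture(n); cv2.imwrite(f"pics/{n}0.png",c["color"][:,:,::-1]); print(n,c["fx"],c["fy"],c["cx"],c["cy"],c["world_to_cam"])
E
```

```text
pics
{'time': 0.0, 'joint_positions': array([ 9.98041983e-01,  3.42711090e-01,  1.52497743e+00, -1.22270390e-05,
        1.27539090e+00, -1.45972166e-01]), 'dq': array([-6.70305263e-04, -6.38000163e-04, -1.84792406e-05, -3.26469362e-05,
        9.33135660e-04,  1.41069078e-03]), 'tau': array([-2.17952487e-05, -4.31239700e+01, -2.44218493e+01,  7.19089690e-02,
        5.59267402e-02, -9.50873232e-05]), 'tool_pos': array([217.09576757, 477.62125436, 248.06478683]), 'tcp_rot': array([-3.14012000e+00, -2.04688625e-04,  2.71481389e+00]), 'contact_force': array([0.19040888, 0.64972456, 0.0047649 ]), 'moment': array([-0.01719216, -0.01004303, -0.04605492]), 'grip_width': 91.63347297236587}
scene 515.2393547185303 515.2393547185303 313.5130948039214 204.89714853114194 [[-7.40229451e-01 -6.72340809e-01  4.26584680e-03  5.27319649e+02]
 [-2.70994077e-01  2.92538834e-01 -9.17051384e-01  1.85061716e+02]
 [ 6.15323143e-01 -6.79984462e-01 -3.98746237e-01  9.77134266e+02]
 [ 0.00000000e+00  0.00000000e+00  0.00000000e+00  1.00000000e+00]]
top 475.8862023120339 475.8862023120339 310.5665618860293 198.99601870323283 [[ 1.53301215e-02 -9.99875640e-01 -3.70022469e-03  1.08132675e+02]
 [-9.92346604e-01 -1.47609886e-02 -1.22598253e-01  5.98455065e+02]
 [ 1.22528388e-01  5.55135152e-03 -9.92449483e-01  1.14037382e+03]
 [ 0.00000000e+00  0.00000000e+00  0.00000000e+00  1.00000000e+00]]
```

View pics/scene0.png

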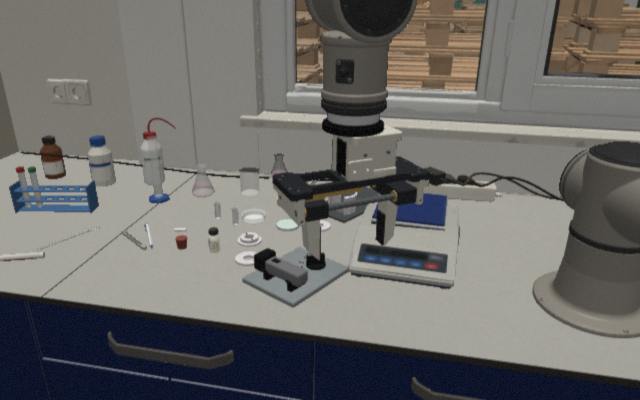

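View pics/top0.png

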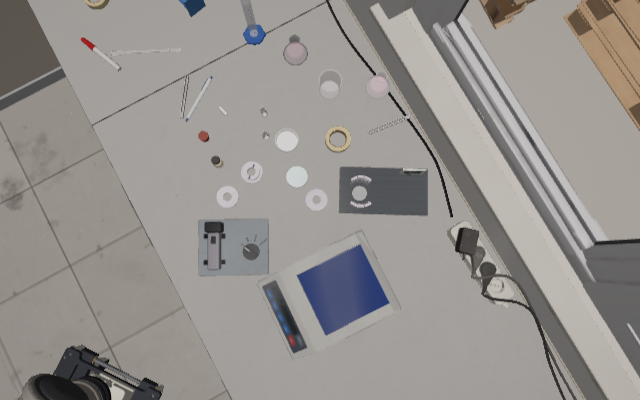

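```bash
cat > h.py <<'E'
import numpy as np, cv2, json
from plant import bot
def crop(n,out,u0,v0,u1,v1,s,c=None):
    c=c or bot.capture(n); im=c["color"][v0:v1,u0:u1,::-1]
    im=cv2.resize(im,None,fx=s,fy=s,interpolation=cv2.INTER_CUBIC)
    # ticks
    for u in range((u0+9)//10*10,u1,10): cv2.line(im,(int((u-u0+.5)*s),0),(int((u-u0+.5)*s),8 if u%50 else 18),(0,0,255),1)
    for v in range((v0+9)//10*10,v1,10): cv2.line(im,(0,int((v-v0+.5)*s)),(8 if v%50 else 18,int((v-v0+.5)*s)),(0,0,255),1)
    cv2.imwrite("pics/"+out,im); return c
def ray(c,u,v,z):
    W=c["world_to_cam"]; R=W[:3,:3]; t=W[:3,3]
    o=-R.T@t; d=R.T@np.array([(u-c["cx"])/c["fx"],(v-c["cy"])/c["fy"],1])
    return o+d*(z-o[2])/d[2]
def proj(c,p):
    W=c["world_to_cam"]; q=W[:3,:3]@np.asarray(p,float)+W[:3,3]
    return np.array([c["fx"]*q[0]/q[2]+c["cx"],c["fy"]*q[1]/q[2]+c["cy"]])
E
python3 - <<'E'
from h import *
c=crop("top","t1.png",190,120,350,220,5)
crop("top","t2.png",330,155,440,225,7,c)
crop("top","t3.png",190,210,280,285,8,c)
crop("scene","s1.png",200,190,360,300,5)
E
```

```text
(no output)
```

View pics/t1.png

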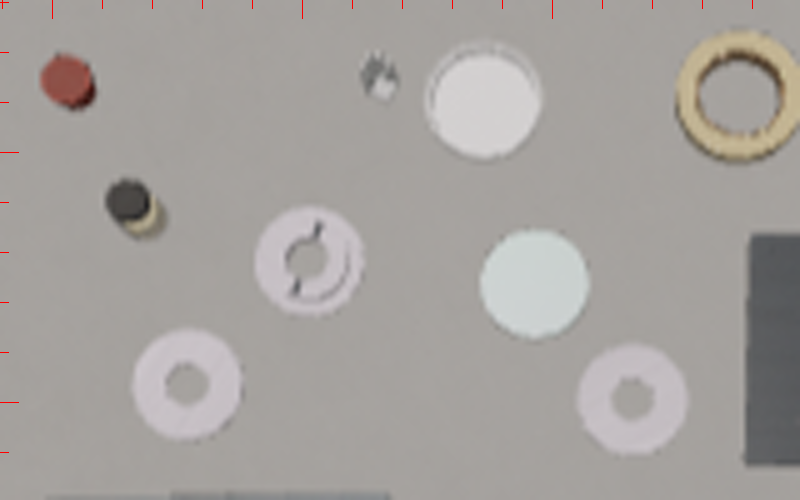

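View pics/t2.png

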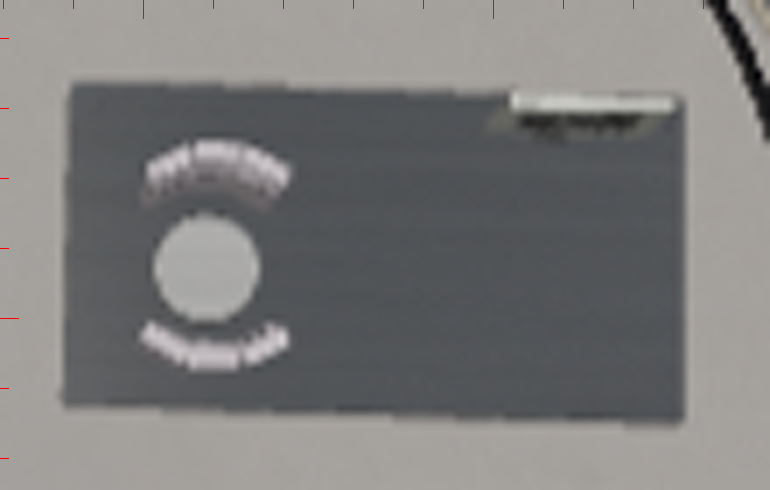

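View pics/t3.png

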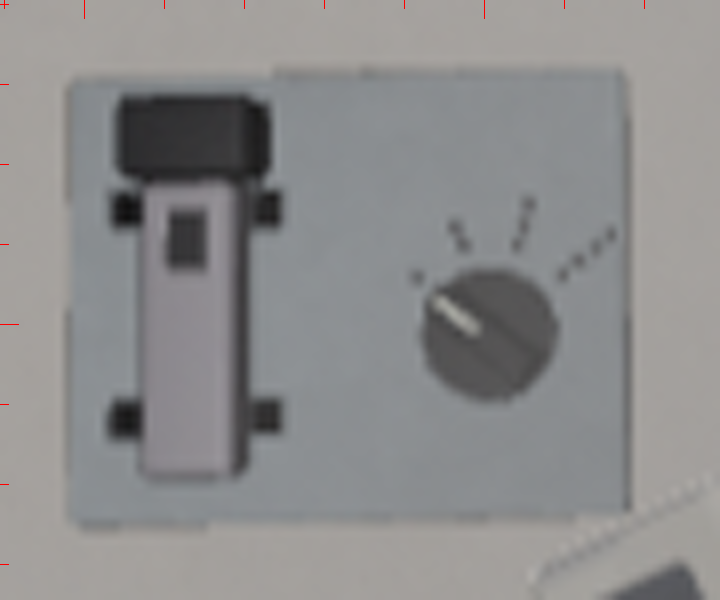

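View pics/s1.png

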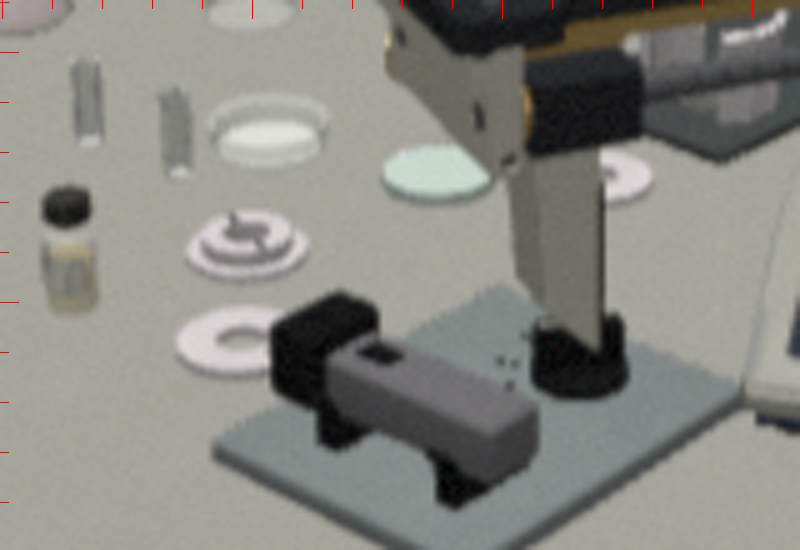

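```bash
cat >> h.py <<'E'
from scipy.optimize import least_squares
def rigid(c,pix,loc):
    pix=np.array(pix,float); loc=np.array(loc,float)
    w=np.array([ray(c,*p,l[2])[:2] for p,l in zip(pix,loc)])
    def f(q):
        a=q[2]; R=np.array([[np.cos(a),-np.sin(a)],[np.sin(a),np.cos(a)]])
        return (loc[:,:2]@R.T+q[:2]-w).ravel()
    r=least_squares(f,[w[:,0].mean(),w[:,1].mean(),0]); return r.x,f(r.x).reshape(-1,2)
def disc(c,u,v,z,r=17,thr=10):
    im=c["color"].astype(float); u0,v0=int(u)-r,int(v)-r
    p=im[v0:v0+2*r+1,u0:u0+2*r+1]
    # bluish-pink or greenish vs bench: colour distance from the border median
    b=np.median(np.concatenate([p[0],p[-1],p[:,0],p[:,-1]]),0)
    m=(np.linalg.norm(p-b,axis=2)>thr*2).astype(np.uint8)
    n,l,s,ce=cv2.connectedComponentsWithStats(m); k=1+np.argmax(s[1:,4])
    ct,_=cv2.findContours((l==k).astype(np.uint8),cv2.RETR_EXTERNAL,cv2.CHAIN_APPROX_NONE)
    ct=max(ct,key=len); (x,y),rad=cv2.minEnclosingCircle(ct); e=cv2.fitEllipse(ct)
    U,V=e[0][0]+u0,e[0][1]+v0
    return (U,V),e[1],ray(c,U,V,z)
E
python3 - <<'E'
from h import *
c=bot.capture("top")
P=lambda a,s,u0,v0:[(x/s+u0-.5,y/s+v0-.5) for x,y in a]
q,r=rigid(c,P([(68,78),(626,70),(628,514),(70,526)],8,190,210),[(75,88,12),(75,-88,12),(-65,-88,12),(-65,88,12)]); print("dock",q,r.round(1).tolist())
q,r=rigid(c,P([(70,82),(685,96),(683,424),(64,404)],7,330,155),[(70,50,8),(70,-175,8),(-50,-175,8),(-50,50,8)]); print("stat",q,r.round(1).tolist())
print("seat",ray(c,*P([(207,268)],7,330,155)[0],20))
print("sel",ray(c,*P([(489,334)],8,190,210)[0],18))
for n,x,y,z in(("A",187,384,6),("B",633,399,6),("lens",535,284,8),("ring",309,261,5)):
    p=P([(x,y)],5,190,120)[0]; print(n,p,ray(c,*p,z).round(1), disc(c,*p,z))
E
```

```text
dock [4.72605058e+02 3.09032909e+02 3.56772054e-02] [[0.1, -0.1], [1.2, -0.5], [-0.7, -1.2], [-0.7, 1.7]]
stat [ 6.16210222e+02 -3.95314543e+00 -1.35689365e-02] [[1.0, 0.4], [-0.1, -0.2], [-0.0, -1.1], [-0.9, 0.8]]
seat [616.3936366   -4.39786613  20.        ]
sel [466.23027717 264.01521398  18.        ]
A (226.9, 196.3) [604.3 330.2   6. ] ((226.98492622375488, 196.42101287841797), (21.09162139892578, 21.744400024414062), array([604.02022719, 329.97370239,   6.        ]))
B (316.1, 199.3) [600.  103.3   6. ] ((316.0278606414795, 199.40623664855957), (21.370384216308594, 21.512773513793945), array([599.74080361, 103.44886413,   6.        ]))
lens (296.5, 176.3) [658.1 154.1   8. ] ((296.404088973999, 176.21994590759277), (20.806499481201172, 21.24313735961914), array([658.3348612 , 154.34219757,   8.        ]))
ring (251.3, 171.7) [668.9 270.2   5. ] ((251.4329376220703, 171.65460014343262), (20.82932472229004, 21.60215187072754), array([669.00810608, 269.86201825,   5.        ]))
```

```bash
cat >> h.py <<'E'
def go(x,y,z,yaw):
    o=bot.get_obs(); p=o["tool_pos"]; a=o["tcp_rot"]
    from scipy.spatial.transform import Rotation as Ro
    R=Ro.from_euler("xyz",a).as_matrix(); d=R.T@(np.array([x,y,z])-p)
    t=-np.degrees((yaw-a[2]+np.pi)%(2*np.pi)-np.pi)
    print("t=%.2f"%o["time"],"pos",p.round(1),"yaw %.4f"%a[2],"w %.1f"%o["grip_width"],"F",o["contact_force"].round(1),"-> shift",d.round(1),"turn %.2f"%t)
E
python3 -c "
from h import *
go(600,103.5,150,1.557)"
```

```text
t=0.25 pos [217.2 477.8 248.4] yaw 2.7148 w 91.6 F [-0.9  1.2  0.5] -> shift [-503.4 -182.2   98.5] turn 66.34
```

Emit:
play_rows(moves=[0,-503.4,-182.2,98.5,66.3,0,-503.4,-182.2,98.5,66.3,0,-503.4,-182.2,98.5,66.3,0,-503.4,-182.2,98.5,66.3,0,-503.4,-182.2,98.5,66.3,0,-503.4,-182.2,98.5,66.3,0,-503.4,-182.2,98.5,66.3,0,-503.4,-182.2,98.5,66.3])

```text
time: 0.92
tool_pos: [452.9, 247.1, 188.1]
tcp_rot: [3.141, -0.0, 1.709]
contact_force: [1.1, 0.7, 0.0]
grip_width: 91.9
```

```bash
python3 -c "
from h import *
go(600,103.5,150,1.557)"
```

```text
t=0.92 pos [452.9 247.1 188.1] yaw 1.7085 w 91.9 F [1.1 0.7 0. ] -> shift [-162.4  126.    38.1] turn 8.68
```

Emit:
play_rows(moves=[0,-162,126,38,8.7,0,-162,126,38,8.7,0,-162,126,38,8.7,0,-162,126,38,8.7,0,-162,126,38,8.7,0,-162,126,38,8.7,0,-162,126,38,8.7,0,-162,126,38,8.7])

```text
time: 1.58
tool_pos: [599.2, 106.6, 150.0]
tcp_rot: [-3.14, -0.0, 1.562]
contact_force: [0.2, 0.2, 0.1]
grip_width: 91.7
```

```bash
python3 -c "
from h import *
go(600,103.5,23.5,1.557)
c=bot.capture('top')
crop('top','t4.png',250,130,410,230,5,c)"
```

```text
t=1.58 pos [599.2 106.6 150. ] yaw 1.5623 w 91.7 F [0.2 0.2 0.1] -> shift [ -3.2   1.  126.5] turn 0.30
```

View pics/t4.png

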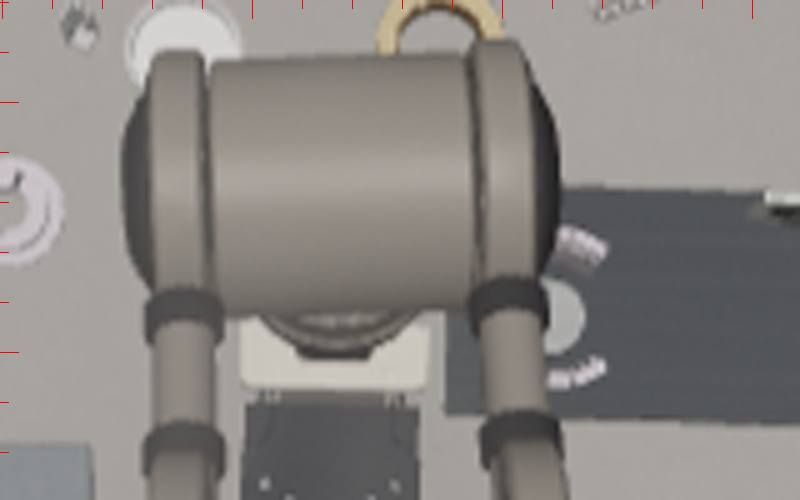

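Emit:
play_rows(moves=[0,-3.2,1,40,0.3,0,-3.2,1,75,0.3,0,-3.2,1,105,0.3,0,-3.2,1,120,0.3,0,-3.2,1,126,0.3,0,-3.2,1,126,0.3,255,-3.2,1,126,0.3,255,-3.2,1,126,0.3])

```text
time: 2.3
tool_pos: [601.3, 104.1, 25.9]
tcp_rot: [3.139, -0.0, 1.559]
contact_force: [-0.8, -0.1, -0.2]
grip_width: 82.8
```

Emit:
play_rows(moves=[255,0,0,0,0,255,0,0,0,0,255,0,0,0,0,255,0,0,0,0])

```text
time: 2.63
tool_pos: [600.8, 103.3, 24.8]
tcp_rot: [3.141, -0.0, 1.558]
contact_force: [0.4, 0.6, 0.3]
grip_width: 56.2
```

Emit:
play_rows(moves=[0,0,0,0,0,0,0,0,0,0,0,0,0,0,0,0,0,0,-5,0,0,0,0,-30,0,0,0,0,-60,0,0,0,0,-90,0,0,0,0,-110,0])

```text
time: 3.3
tool_pos: [601.5, 103.4, 137.7]
tcp_rot: [3.138, -0.0, 1.558]
contact_force: [0.6, -0.6, 0.4]
grip_width: 91.5
```

```bash
python3 -c "
from h import *
go(604,330,130,3.128)"
```

```text
t=3.30 pos [601.5 103.4 137.7] yaw 1.5577 w 91.5 F [ 0.6 -0.6  0.4] -> shift [226.7  -0.5   7.7] turn -89.97
```

Emit:
play_rows(moves=[0,227,0,8,-90,0,227,0,8,-90,0,227,0,8,-90,0,227,0,8,-90,0,227,0,8,-90,0,227,0,8,-90,0,227,0,8,-90,0,227,0,8,-90])

```text
time: 3.97
tool_pos: [602.9, 332.3, 126.2]
tcp_rot: [-3.141, -0.0, 2.567]
contact_force: [0.3, -1.2, 0.1]
grip_width: 91.8
```

```bash
python3 -c "
from h import *
go(604,330,130,3.128)"
```

```text
t=3.97 pos [602.9 332.3 126.2] yaw 2.5669 w 91.8 F [ 0.3 -1.2  0.1] -> shift [-2.2 -1.4 -3.8] turn -32.15
```

Emit:
play_rows(moves=[0,-1.5,-0.7,0,-32.3,0,-1.5,-0.7,0,-32.3,0,-1.5,-0.7,0,-32.3,0,-1.5,-0.7,0,-32.3,0,-1.5,-0.7,0,-32.3,0,-1.5,-0.7,0,-32.3,0,-1.5,-0.7,0,-32.3,0,-1.5,-0.7,0,-32.3])

```text
time: 4.63
tool_pos: [604.5, 328.9, 126.6]
tcp_rot: [3.141, 0.0, 3.119]
contact_force: [-0.3, -0.4, -0.8]
grip_width: 91.7
```

```bash
python3 -c "
from h import *
c=bot.capture('top')
crop('top','t5.png',190,120,350,220,5,c)
print(disc(c,316,199,6)); print(disc(c,296.5,176,8))
go(604,330,24.5,3.128)"
```

```text
((316.0625457763672, 199.16498947143555), (21.240894317626953, 21.51993751525879), array([600.35931355, 103.36938554,   6.        ]))
((296.432710647583, 176.11498832702637), (20.85416030883789, 21.28507423400879), array([658.60727476, 154.27433333,   8.        ]))
t=4.68 pos [604.5 328.9 126.6] yaw 3.1197 w 92.1 F [-0.4  0.6 -0.2] -> shift [  0.5   1.1 102.1] turn -0.48
```

View pics/t5.png

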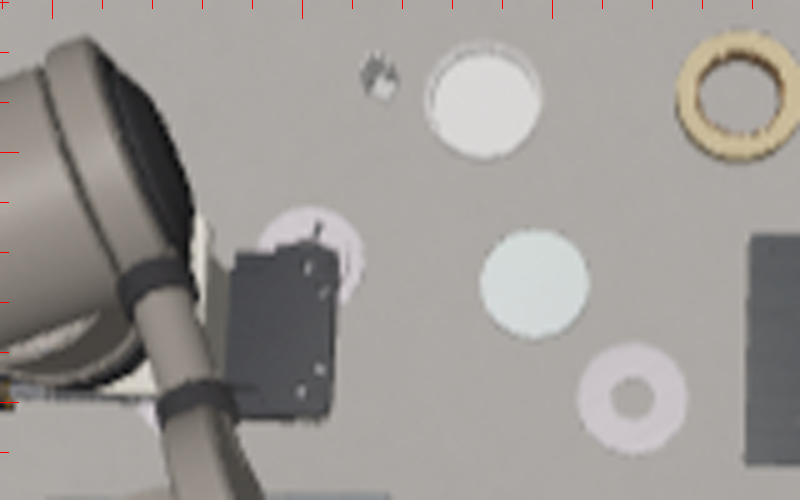

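Emit:
play_rows(moves=[0,0,1,35,0,0,0,1,68,0,0,0,1,90,-0.4,0,0,1,99,-0.4,0,0,1,102,-0.4,0,0,1,102,-0.4,255,0,1,102,-0.4,255,0,1,102,-0.4])

```text
time: 5.35
tool_pos: [605.7, 330.4, 26.4]
tcp_rot: [3.14, 0.003, 3.128]
contact_force: [0.4, 0.4, 1.0]
grip_width: 83.3
```

Emit:
play_rows(moves=[255,0,0,0,0,255,0,0,0,0,255,0,0,0,0,255,0,0,0,0,255,0,0,0,0])

```text
time: 5.77
tool_pos: [604.7, 330.0, 24.8]
tcp_rot: [3.141, 0.0, 3.128]
contact_force: [0.2, -0.6, 2.1]
grip_width: 54.2
```

```bash
python3 -c "
from h import *
go(604,330,100,3.128)"
```

```text
t=5.77 pos [604.7 330.   24.8] yaw 3.1284 w 54.2 F [ 0.2 -0.6  2.1] -> shift [  0.6   0.  -75.2] turn 0.02
```

```bash
python3 -c "
from h import *
c=bot.capture('scene')
crop('scene','s2.png',180,180,340,300,5,c)
go(604,330,100,3.128)"
```

```text
t=5.82 pos [604.7 330.   24.8] yaw 3.1284 w 54.0 F [-0.5 -0.4  1.9] -> shift [  0.6  -0.  -75.2] turn 0.02
```

View pics/s2.png

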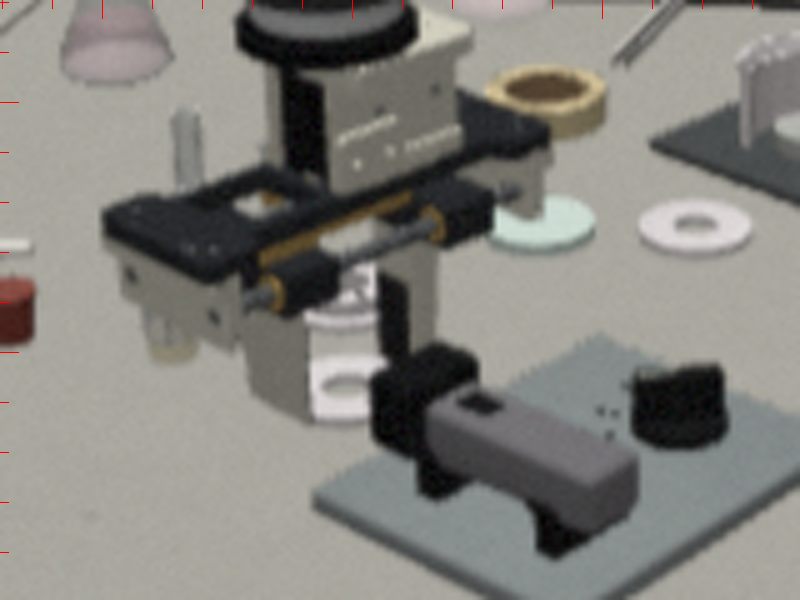

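Emit:
play_rows(moves=[255,0,0,-10,0,255,0,0,-30,0,255,0,0,-55,0,255,0,0,-75,0,255,0,0,-82,0,255,0,0,-82,0])

```text
time: 6.32
tool_pos: [605.6, 330.3, 109.2]
tcp_rot: [3.14, 0.004, 3.128]
contact_force: [1.0, 0.3, 0.1]
grip_width: 54.4
```

```bash
python3 - <<'E'
from h import *
c=bot.capture('top')
im=cv2.cvtColor(c["color"],cv2.COLOR_RGB2GRAY)
crop('top','t6.png',335,160,435,220,8,c)
p=im[184:204,348:372]
big=cv2.resize(p,None,fx=8,fy=8,interpolation=cv2.INTER_CUBIC)
_,m=cv2.threshold(big,130,255,0)
cs,_=cv2.findContours(m,cv2.RETR_EXTERNAL,cv2.CHAIN_APPROX_NONE)
for k in cs:
    if len(k)>60:
        e=cv2.fitEllipse(k); u=(e[0][0]+.5)/8-.5+348; v=(e[0][1]+.5)/8-.5+184; print(u,v,np.array(e[1])/8,ray(c,u,v,20))
c=bot.capture('scene'); crop('scene','s3.png',290,180,410,260,6,c)
go(616.8,-4.2,106,3.128)
E
```

```text
368.4119415283203 202.39271545410156 [2.72056174 5.38135004] [592.43372708 -27.87054804  20.        ]
352.11891508102417 202.3016300201416 [2.81557131 7.0751009 ] [592.05526331  12.95663719  20.        ]
359.0626964569092 192.84571361541748 [14.85749722 14.89865685] [616.24111797  -4.37636324  20.        ]
t=6.42 pos [604.1 329.7 105.7] yaw 3.1284 w 54.0 F [ 0.5  0.3 -0.6] -> shift [-1.710e+01 -3.337e+02 -2.000e-01] turn 0.02
```

View pics/t6.png

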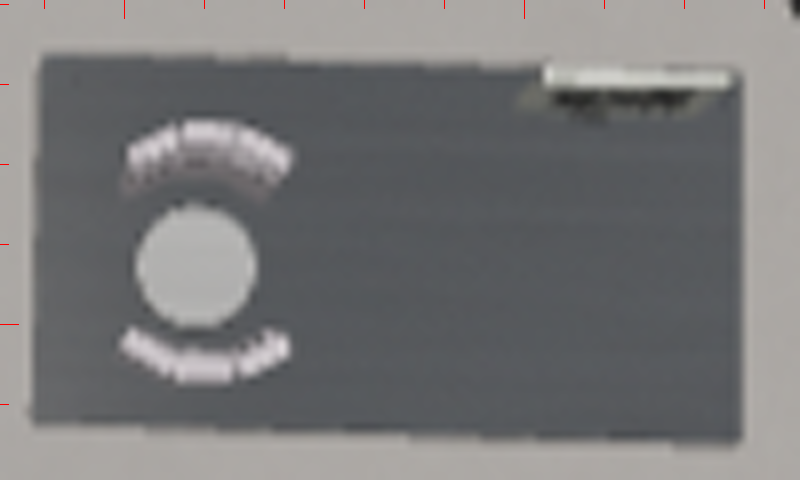

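View pics/s3.png

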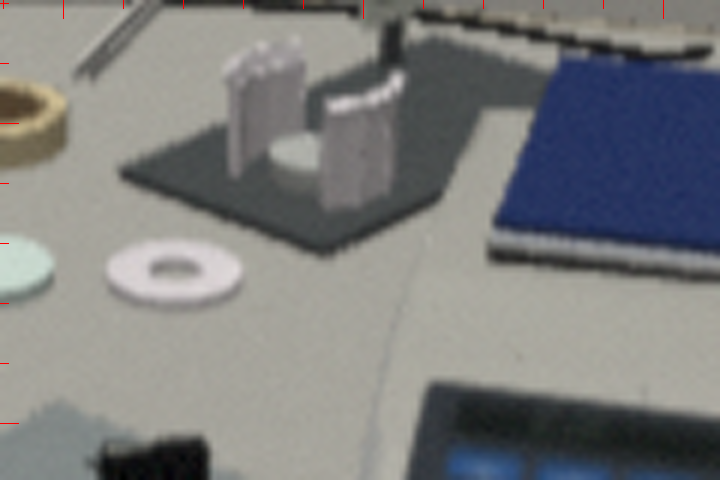

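Emit:
play_rows(moves=[255,-2,-20,0,0,255,-4,-55,0,0,255,-6,-95,0,0,255,-8,-135,0,0,255,-10,-175,0,0,255,-12,-215,0,0,255,-14,-255,0,0,255,-16,-290,0,0])

```text
time: 7.08
tool_pos: [615.4, 37.2, 104.5]
tcp_rot: [-3.142, -0.003, 3.128]
contact_force: [0.7, 0.3, -0.1]
grip_width: 54.3
```

Emit:
play_rows(moves=[255,-1,-20,0,0,255,-1,-36,0,0,255,-1,-42,0,0,255,-1,-43.5,0,0,255,-1,-43.5,0,0,255,-1,-43.5,0,0])

```text
time: 7.58
tool_pos: [616.8, -2.6, 105.8]
tcp_rot: [3.141, -0.001, 3.129]
contact_force: [0.8, 0.8, -0.1]
grip_width: 53.8
```

```bash
python3 - <<'E'
from h import *
go(616.8,-4.4,80,3.128)
E
```

```text
t=7.58 pos [616.8  -2.6 105.8] yaw 3.1294 w 53.8 F [ 0.8  0.8 -0.1] -> shift [-0.  -1.8 25.8] turn 0.08
```

Emit:
play_rows(moves=[255,0,-1.8,10,0,255,0,-1.8,20,0,255,0,-1.8,28,0,255,0,-1.8,34,0,255,0,-1.8,38,0,255,0,-1.8,42,0,255,0,-1.8,45,0,255,0,-1.8,45,0])

```text
time: 8.25
tool_pos: [616.9, -5.6, 60.7]
tcp_rot: [3.141, -0.001, 3.128]
contact_force: [0.0, 0.2, -0.4]
grip_width: 54.3
```

```bash
python3 - <<'E'
from h import *
go(616.8,-4.4,45,3.128)
crop('scene','s4.png',290,140,410,240,6)
E
```

```text
t=8.25 pos [616.9  -5.6  60.7] yaw 3.1284 w 54.3 F [ 0.   0.2 -0.4] -> shift [ 0.1  1.2 15.7] turn 0.02
```

View pics/s4.png

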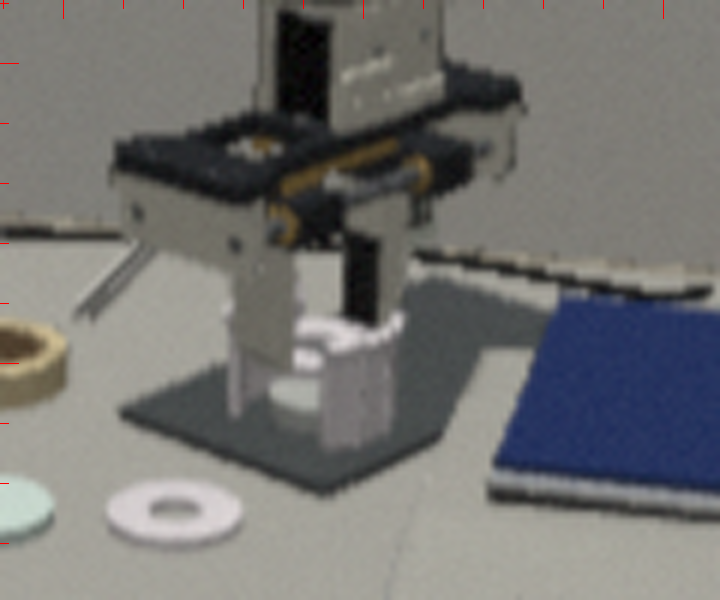

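Emit:
play_rows(moves=[255,0,1,3,0,255,0,1,6,0,255,0,1,9,0,255,0,1,12,0,255,0,1,14,0,255,0,1,15,0,255,0,1,15,0,255,0,1,15,0])

```text
time: 8.97
tool_pos: [617.1, -4.6, 46.4]
tcp_rot: [3.142, -0.0, 3.128]
contact_force: [-0.2, -0.2, -0.9]
grip_width: 53.9
```

```bash
python3 - <<'E'
from h import *
go(616.8,-4.4,45,3.128)
E
```

```text
t=8.97 pos [617.1  -4.6  46.4] yaw 3.1285 w 53.9 F [-0.2 -0.2 -0.9] -> shift [0.3 0.2 1.4] turn 0.03
```

Emit:
play_rows(moves=[255,0,0,0.7,0,255,0,0,1.4,0,255,0,0,1.4,0,200,0,0,1.4,0,100,0,0,1.4,0,50,0,0,1.4,0,50,0,0,1.4,0,50,0,0,1.4,0])

```text
time: 9.63
tool_pos: [617.1, -4.6, 45.0]
tcp_rot: [3.142, 0.0, 3.128]
contact_force: [0.1, -0.3, 0.1]
grip_width: 70.9
```

Emit:
play_rows(moves=[50,0,0,-5,0,50,0,0,-15,0,50,0,0,-30,0,50,0,0,-50,0,30,0,0,-65,0,10,0,0,-75,0,0,0,0,-75,0])

```text
time: 10.22
tool_pos: [618.6, -4.8, 123.2]
tcp_rot: [-3.141, 0.005, 3.128]
contact_force: [0.3, -0.3, 0.3]
grip_width: 89.0
```

```bash
python3 - <<'E'
from h import *
go(600.8,103.4,100,3.128)
crop('scene','s5.png',290,140,410,240,6)
E
```

```text
t=10.22 pos [618.6  -4.8 123.2] yaw 3.1285 w 89.0 F [ 0.3 -0.3  0.3] -> shift [ 19.3 107.9  23.1] turn 0.03
```

View pics/s5.png

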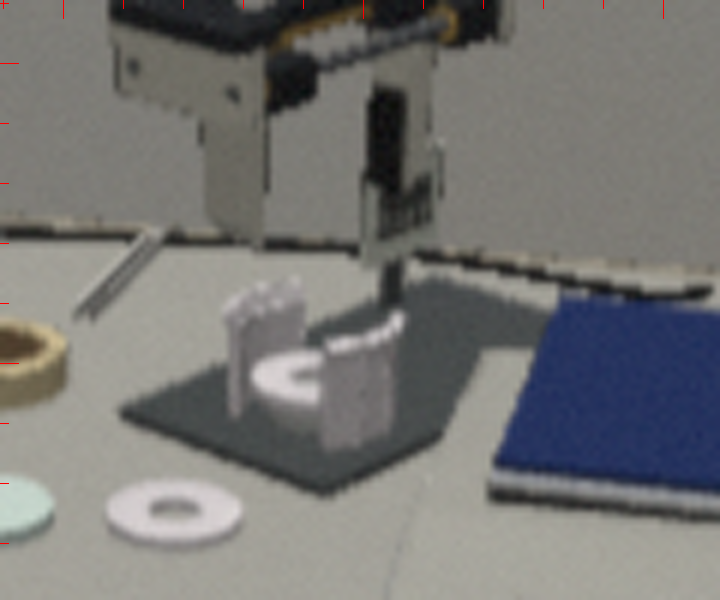

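Emit:
play_rows(moves=[70,6,35,0,0,70,12,75,0,0,70,17.8,108,5,0,70,17.8,108,35,0,70,17.8,108,65,0,70,17.8,108,75,0,70,17.8,108,75,0,70,17.8,108,75,0])

```text
time: 10.93
tool_pos: [600.6, 103.2, 44.6]
tcp_rot: [-3.142, -0.001, 3.128]
contact_force: [0.2, -0.1, 1.0]
grip_width: 66.9
```

```bash
python3 - <<'E'
from h import *
go(600.8,103.4,23.2,3.128)
crop('scene','s6.png',250,170,370,270,6)
E
```

```text
t=10.93 pos [600.6 103.2  44.6] yaw 3.1279 w 66.9 F [ 0.2 -0.1  1. ] -> shift [-0.2  0.2 21.4] turn -0.01
```

View pics/s6.png

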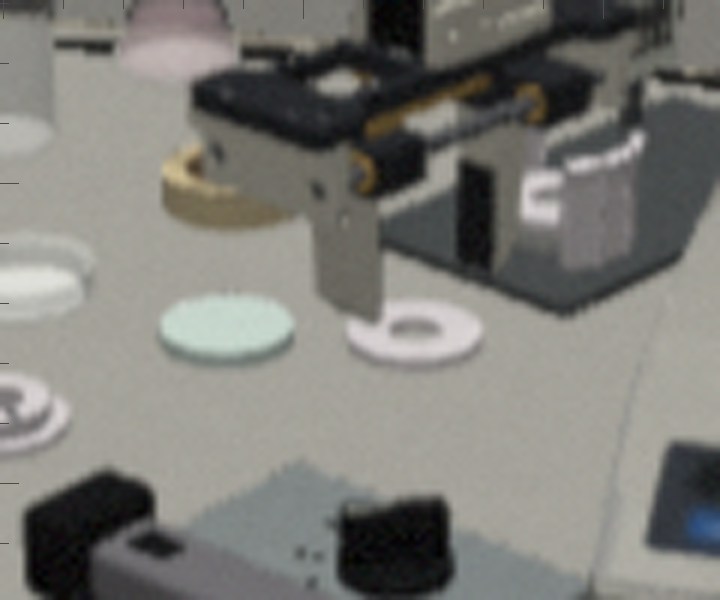

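Emit:
play_rows(moves=[70,0,0,10,0,70,0,0,17,0,70,0,0,21.3,0,70,0,0,21.3,0,255,0,0,21.3,0,255,0,0,21.3,0,255,0,0,21.3,0,255,0,0,21.3,0])

```text
time: 11.65
tool_pos: [600.9, 103.7, 24.0]
tcp_rot: [3.141, 0.001, 3.128]
contact_force: [0.7, -1.4, -0.9]
grip_width: 54.2
```

Emit:
play_rows(moves=[255,0,0,0,0,255,0,0,0,0,255,0,0,-10,0,255,0,0,-30,0,255,0,0,-55,0,255,0,0,-75,0,255,0,0,-83,0,255,0,0,-83,0])

```text
time: 12.32
tool_pos: [602.1, 103.7, 109.5]
tcp_rot: [3.141, 0.005, 3.129]
contact_force: [0.4, 0.8, 0.2]
grip_width: 54.4
```

```bash
python3 - <<'E'
from h import *
go(616.8,-4.4,106,3.128)
crop('scene','s7.png',250,120,370,240,5)
E
```

```text
t=12.32 pos [602.1 103.7 109.5] yaw 3.1285 w 54.4 F [0.4 0.8 0.2] -> shift [ -16.1 -107.9    3.5] turn 0.03
```

View pics/s7.png

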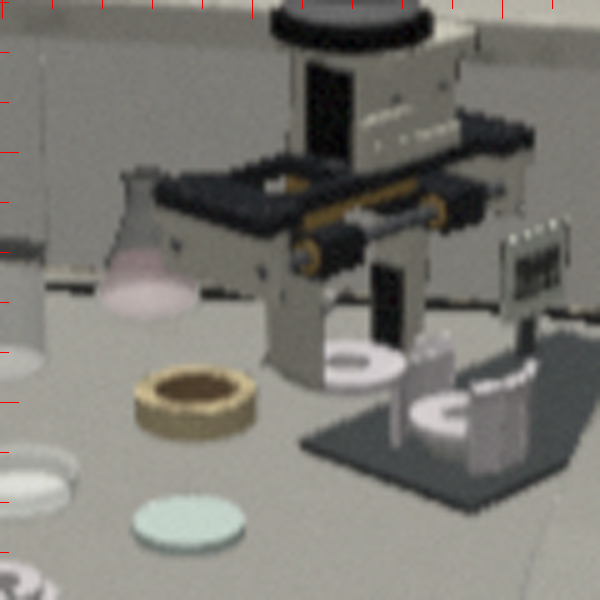

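Emit:
play_rows(moves=[255,-3,-20,0,0,255,-8,-50,0,0,255,-13,-80,0,0,255,-17,-102,0,0,255,-17.7,-108,0,0,255,-17.7,-108,5,0,255,-17.7,-108,15,0,255,-17.7,-108,20,0])

```text
time: 13.03
tool_pos: [615.8, -3.3, 84.4]
tcp_rot: [3.141, -0.003, 3.129]
contact_force: [-0.3, 0.1, -0.9]
grip_width: 54.4
```

```bash
python3 - <<'E'
from h import *
go(616.9,-4.6,49.6,3.128)
E
```

```text
t=13.03 pos [615.8  -3.3  84.4] yaw 3.1293 w 54.4 F [-0.3  0.1 -0.9] -> shift [-1.3 -1.4 34.8] turn 0.07
```

Emit:
play_rows(moves=[255,0,0,6,0,255,0,0,12,0,255,0,0,18,0,255,0,0,24,0,255,0,0,27,0,255,0,0,30,0,255,0,0,31,0,255,0,0,31,0])

```text
time: 13.7
tool_pos: [617.0, -4.6, 55.6]
tcp_rot: [3.141, -0.0, 3.128]
contact_force: [-0.9, -1.0, 0.1]
grip_width: 54.5
```

```bash
python3 - <<'E'
from h import *
go(616.9,-4.6,49.6,3.128)
E
```

```text
t=13.70 pos [617.   -4.6  55.6] yaw 3.1284 w 54.5 F [-0.9 -1.   0.1] -> shift [0.1 0.  6. ] turn 0.02
```

Emit:
play_rows(moves=[255,0,0,3,0,255,0,0,5,0,255,0,0,6,0,255,0,0,6,0,255,0,0,6,0])

```text
time: 14.12
tool_pos: [617.0, -4.7, 49.9]
tcp_rot: [3.142, 0.0, 3.128]
contact_force: [-1.5, -0.3, 2.1]
grip_width: 54.5
```

Emit:
play_rows(moves=[200,0,0,0.3,0,100,0,0,0.3,0,60,0,0,0.3,0,50,0,0,0.3,0,50,0,0,-5,0,50,0,0,-25,0,50,0,0,-50,0,40,0,0,-72,0])

```text
time: 14.78
tool_pos: [617.0, -4.6, 122.7]
tcp_rot: [3.141, -0.0, 3.128]
contact_force: [0.4, 0.1, 0.7]
grip_width: 76.3
```

```bash
python3 - <<'E'
from h import *
go(658.9,154.3,110,3.128)
crop('scene','s8.png',270,130,390,250,5)
c=bot.capture('top'); print(disc(c,296.5,176.2,8))
crop('top','t8.png',190,120,350,220,5,c)
E
```

```text
t=14.78 pos [617.   -4.6 122.7] yaw 3.1285 w 76.3 F [0.4 0.1 0.7] -> shift [-39.8 159.4  12.7] turn 0.03
((296.4167194366455, 176.1841983795166), (20.79606056213379, 21.168413162231445), array([658.42774897, 154.31173163,   8.        ]))
```

View pics/s8.png

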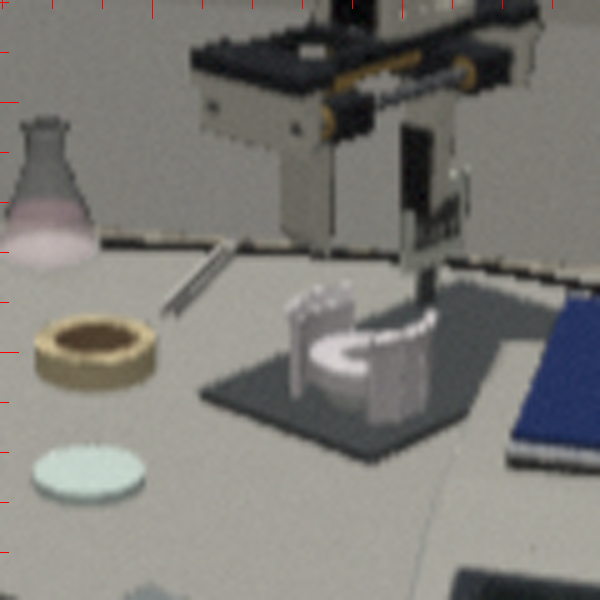

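View pics/t8.png

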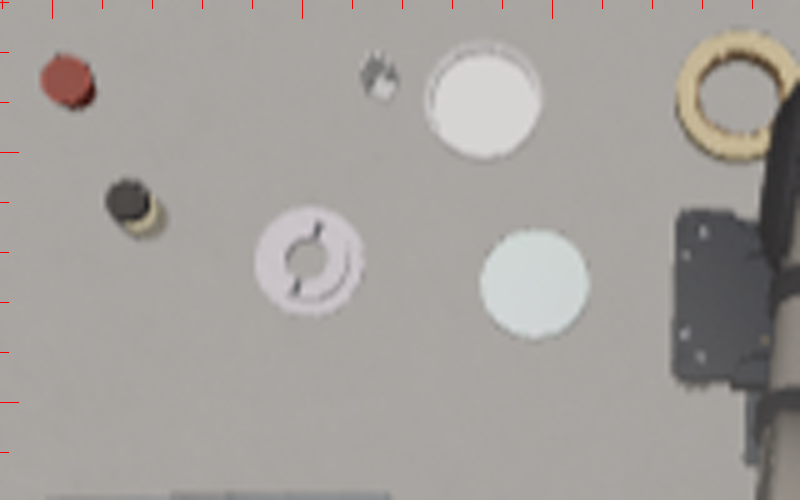

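Emit:
play_rows(moves=[45,-8,35,0,0,45,-18,75,0,0,45,-28,115,0,0,45,-37,148,0,0,45,-39.8,159.4,0,0,45,-39.8,159.4,25,0,45,-39.8,159.4,55,0,45,-39.8,159.4,70,0])

```text
time: 15.55
tool_pos: [656.9, 154.1, 47.7]
tcp_rot: [-3.141, -0.005, 3.129]
contact_force: [-1.3, -0.3, -0.5]
grip_width: 75.4
```

```bash
python3 - <<'E'
from h import *
go(658.9,154.3,23.5,3.128)
E
```

```text
t=15.55 pos [656.9 154.1  47.7] yaw 3.1292 w 75.4 F [-1.3 -0.3 -0.5] -> shift [-2.1  0.2 24.2] turn 0.07
```

Emit:
play_rows(moves=[45,0,0,8,0,45,0,0,16,0,45,0,0,20,0,45,0,0,20,0,45,0,0,20,0])

```text
time: 15.97
tool_pos: [659.5, 154.1, 32.6]
tcp_rot: [3.141, 0.001, 3.128]
contact_force: [0.3, 1.0, 0.0]
grip_width: 75.7
```

```bash
python3 - <<'E'
from h import *
go(658.9,154.3,23.5,3.128)
E
```

```text
t=15.97 pos [659.5 154.1  32.6] yaw 3.1282 w 75.7 F [0.3 1.  0. ] -> shift [0.6 0.2 9.1] turn 0.01
```

Emit:
play_rows(moves=[45,0.5,0,5,0,45,0.5,0,8,0,45,0.5,0,8.5,0,45,0.5,0,8.5,0,255,0.5,0,8.5,0,255,0.5,0,8.5,0,255,0.5,0,8.5,0,255,0.5,0,8.5,0])

```text
time: 16.63
tool_pos: [658.5, 154.4, 23.4]
tcp_rot: [3.141, 0.0, 3.128]
contact_force: [-0.1, 0.3, 1.1]
grip_width: 54.8
```

Emit:
play_rows(moves=[255,0,0,0,0,255,0,0,0,0,255,0,0,0,0,255,0,0,0,0])

```text
time: 16.97
tool_pos: [658.5, 154.4, 23.4]
tcp_rot: [3.141, 0.0, 3.128]
contact_force: [-0.1, 0.1, 1.3]
grip_width: 54.7
```

```bash
python3 - <<'E'
from h import *
go(658.9,154.3,106,3.128)
E
```

```text
t=16.97 pos [658.5 154.4  23.4] yaw 3.1285 w 54.7 F [-0.1  0.1  1.3] -> shift [ -0.4  -0.  -82.6] turn 0.03
```

Emit:
play_rows(moves=[255,0,0,-10,0,255,0,0,-30,0,255,0,0,-55,0,255,0,0,-75,0,255,0,0,-83,0,255,0,0,-83,0,255,0,0,-83,0])

```text
time: 17.55
tool_pos: [658.2, 154.2, 106.1]
tcp_rot: [3.142, -0.0, 3.128]
contact_force: [-0.5, -0.1, -0.0]
grip_width: 55.0
```

```bash
python3 - <<'E'
from h import *
go(616.6,-4.6,106.4,3.128)
crop('scene','s9.png',230,120,370,240,5)
E
```

```text
t=17.55 pos [658.2 154.2 106.1] yaw 3.1284 w 55.0 F [-0.5 -0.1 -0. ] -> shift [  39.5 -159.3   -0.3] turn 0.02
```

View pics/s9.png

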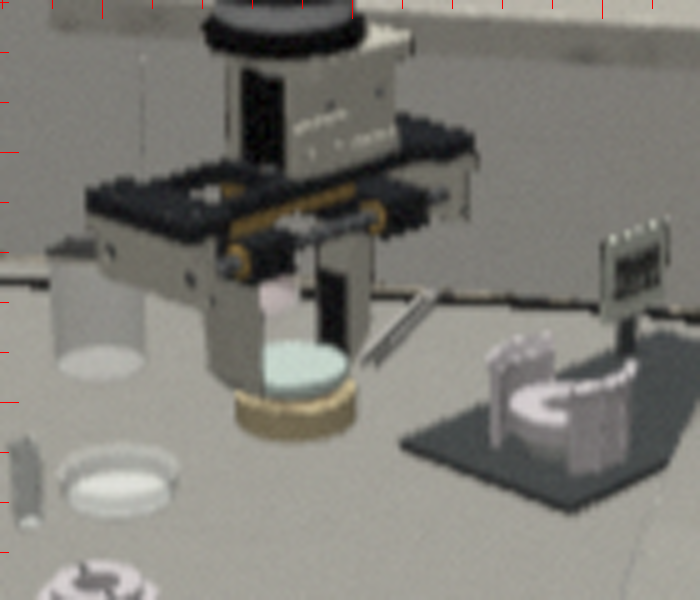

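Lens is held level. Move it to the nest: rest height for TCP is 32+23.4 = 55.4.

Emit:
play_rows(moves=[255,4,-15,0,0,255,12,-45,0,0,255,20,-80,0,0,255,28,-115,0,0,255,36,-145,0,0,255,39.5,-159.3,0,0,255,39.5,-159.3,0,0,255,39.5,-159.3,8,0])

```text
time: 18.27
tool_pos: [617.4, -4.9, 98.4]
tcp_rot: [3.141, 0.001, 3.127]
contact_force: [-0.2, 0.6, -0.1]
grip_width: 54.8
```

Emit:
play_rows(moves=[255,0,0,7,0,255,0,0,14,0,255,0,0,21,0,255,0,0,27,0,255,0,0,31,0,255,0,0,33,0,255,0,0,33,0,255,0,0,33,0])

```text
time: 18.93
tool_pos: [617.0, -4.4, 65.3]
tcp_rot: [3.142, 0.0, 3.129]
contact_force: [1.2, -1.3, -1.0]
grip_width: 54.9
```

```bash
python3 - <<'E'
from h import *
go(616.6,-4.6,55.5,3.128)
E
```

```text
t=18.93 pos [617.   -4.4  65.3] yaw 3.1286 w 54.9 F [ 1.2 -1.3 -1. ] -> shift [ 0.4 -0.2  9.8] turn 0.03
```

Emit:
play_rows(moves=[255,0.3,0,4,0,255,0.3,0,7,0,255,0.3,0,9,0,255,0.3,0,9.7,0,255,0.3,0,9.7,0,255,0.3,0,9.7,0])

```text
time: 19.43
tool_pos: [616.6, -4.5, 55.5]
tcp_rot: [3.142, 0.0, 3.128]
contact_force: [-0.6, 0.4, -0.4]
grip_width: 54.6
```

Emit:
play_rows(moves=[200,0,0,0,0,100,0,0,0,0,60,0,0,0,0,50,0,0,0,0,50,0,0,-5,0,50,0,0,-25,0,50,0,0,-50,0,40,0,0,-60,0])

```text
time: 20.1
tool_pos: [617.9, -4.7, 118.8]
tcp_rot: [-3.141, 0.005, 3.128]
contact_force: [0.7, 0.0, 0.2]
grip_width: 76.5
```

```bash
python3 - <<'E'
from h import *
go(669.5,270,110,3.128)
crop('scene','s10.png',290,130,390,250,6)
c=bot.capture('top'); print(disc(c,251.4,171.6,5))
crop('top','t10.png',190,120,350,220,5,c)
E
```

```text
t=20.10 pos [617.9  -4.7 118.8] yaw 3.1285 w 76.5 F [0.7 0.  0.2] -> shift [-47.9 275.3   8.9] turn 0.03
((251.4179630279541, 171.63102340698242), (20.750843048095703, 21.626853942871094), array([669.06880397, 269.90226017,   5.        ]))
```

View pics/s10.png

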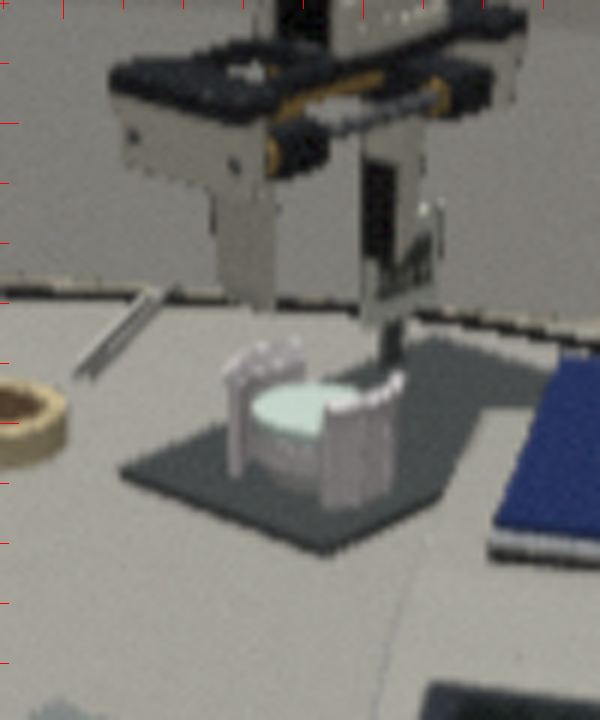

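View pics/t10.png

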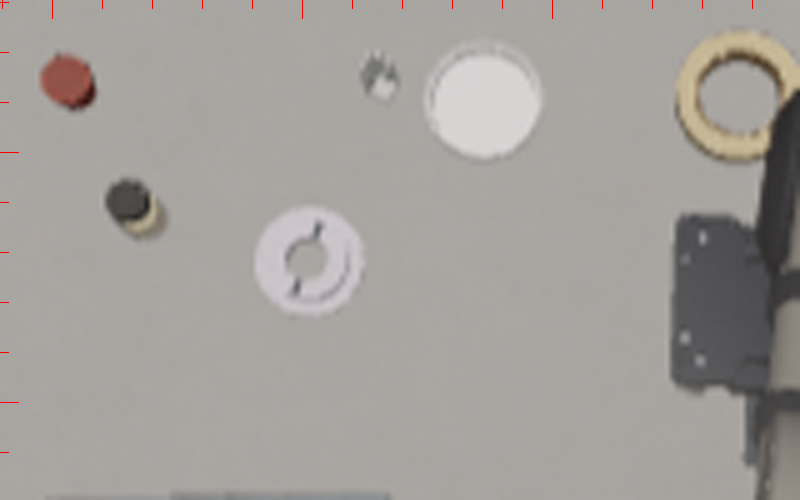

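```bash
python3 - <<'E'
from h import *
c=bot.capture('top'); print(ray(c,215.6,159.8,56), ray(c,220,164,5))
go(669.6,269.9,110,3.128)
E
```

```text
[688.11085419 352.21265018  56.        ] [687.7589099  351.19159065   5.        ]
t=20.25 pos [616.9  -4.5 116.2] yaw 3.1285 w 77.2 F [-0.1 -0.5 -0.3] -> shift [-49.1 275.1   6.3] turn 0.03
```

Emit:
play_rows(moves=[62,-6,30,0,0,62,-13,70,0,0,62,-20,110,0,0,62,-27,150,0,0,62,-34,190,0,0,62,-40,230,0,0,62,-46,260,0,0,62,-49,275,0,0])

```text
time: 20.92
tool_pos: [668.0, 274.2, 113.1]
tcp_rot: [3.141, -0.002, 3.132]
contact_force: [-0.1, -1.2, 0.5]
grip_width: 69.9
```

```bash
python3 - <<'E'
from h import *
go(669.6,269.9,23.2,3.128)
E
```

```text
t=20.92 pos [668.  274.2 113.1] yaw 3.1319 w 69.9 F [-0.1 -1.2  0.5] -> shift [-1.9 -4.4 89.9] turn 0.22
```

Emit:
play_rows(moves=[62,0,0,0,0,62,0,0,20,0,62,0,0,42,0,62,0,0,60,0,62,0,0,66,0,62,0,0,66,0,62,0,0,66,0])

```text
time: 21.5
tool_pos: [669.2, 269.0, 49.3]
tcp_rot: [-3.141, -0.001, 3.128]
contact_force: [0.3, 0.3, -0.2]
grip_width: 69.5
```

```bash
python3 - <<'E'
from h import *
go(669.6,269.9,23.2,3.128)
crop('scene','s11.png',190,150,310,250,6)
E
```

```text
t=21.50 pos [669.2 269.   49.3] yaw 3.1277 w 69.5 F [ 0.3  0.3 -0.2] -> shift [-0.4  0.9 26.1] turn -0.02
```

View pics/s11.png

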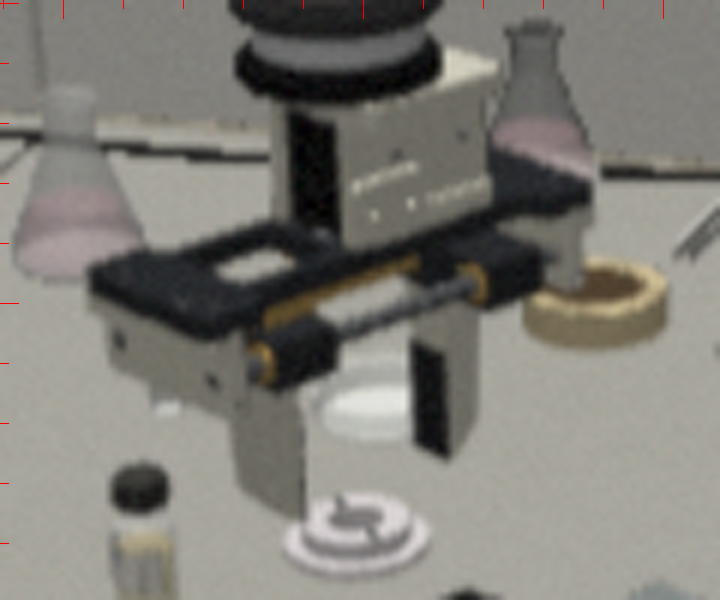

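Emit:
play_rows(moves=[62,0,0.7,10,0,62,0,0.7,19,0,62,0,0.7,24,0,62,0,0.7,26,0,62,0,0.7,26,0,62,0,0.7,26,0,255,0,0.7,26,0,255,0,0.7,26,0])

```text
time: 22.22
tool_pos: [669.3, 270.6, 23.7]
tcp_rot: [3.141, 0.0, 3.129]
contact_force: [-0.1, 0.8, 0.5]
grip_width: 60.5
```

Emit:
play_rows(moves=[255,0,0,0,0,255,0,0,0,0,255,0,0,0,0,255,0,0,0,0,255,0,0,0,0])

```text
time: 22.63
tool_pos: [669.3, 270.6, 23.7]
tcp_rot: [3.141, 0.0, 3.128]
contact_force: [-0.9, 1.2, 0.2]
grip_width: 54.5
```

```bash
python3 - <<'E'
from h import *
go(669.6,269.9,106,3.128)
crop('scene','s12.png',190,150,310,250,6)
E
```

```text
t=22.63 pos [669.3 270.6  23.7] yaw 3.1284 w 54.5 F [-0.9  1.2  0.2] -> shift [ -0.4  -0.7 -82.3] turn 0.02
```

View pics/s12.png

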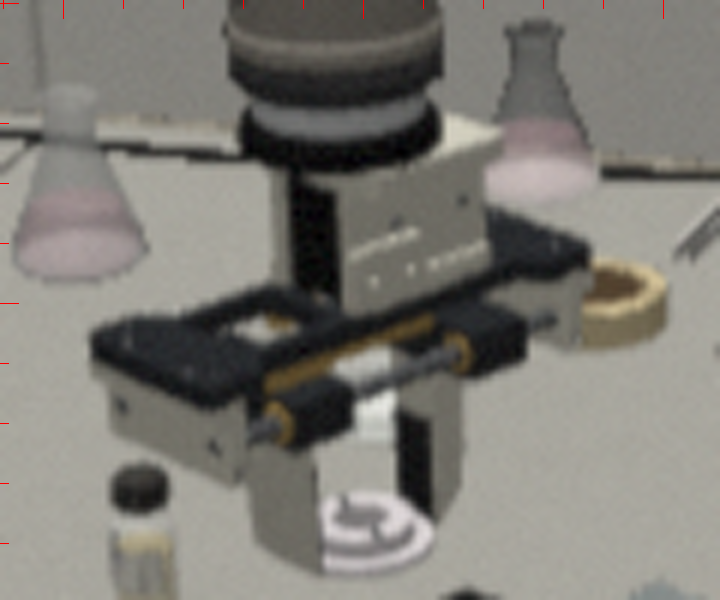

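Emit:
play_rows(moves=[255,0,0,-10,0,255,0,0,-30,0,255,0,0,-55,0,255,0,0,-75,0,255,0,0,-86,0,255,0,0,-86,0,255,0,0,-86,0])

```text
time: 23.27
tool_pos: [669.1, 270.5, 109.7]
tcp_rot: [3.141, 0.0, 3.128]
contact_force: [0.2, 0.2, -1.5]
grip_width: 54.2
```

```bash
python3 - <<'E'
from h import *
go(616.7,-4.6,110,3.128)
crop('scene','s13.png',200,110,320,210,6)
E
```

```text
t=23.27 pos [669.1 270.5 109.7] yaw 3.1284 w 54.2 F [ 0.2  0.2 -1.5] -> shift [  48.8 -275.7   -0.3] turn 0.02
```

View pics/s13.png

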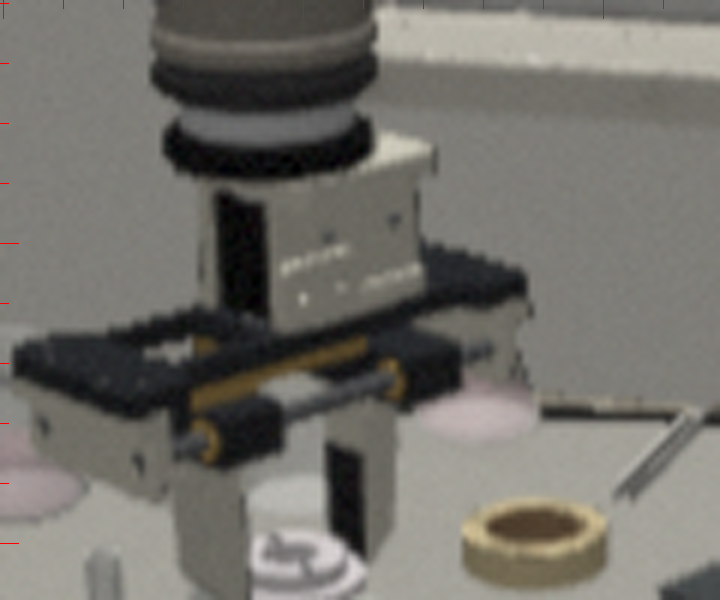

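Ring held level with its collar up. Rest height for the TCP is 40+23.5 = 63.5.

Emit:
play_rows(moves=[255,3,-15,0,0,255,8,-45,0,0,255,15,-83,0,0,255,22,-121,0,0,255,29,-159,0,0,255,36,-197,0,0,255,42,-233,0,0,255,46,-260,0,0])

```text
time: 23.98
tool_pos: [617.8, 8.4, 107.6]
tcp_rot: [-3.141, -0.004, 3.127]
contact_force: [1.4, -0.4, -0.8]
grip_width: 54.5
```

Emit:
play_rows(moves=[255,1.5,-10,0,0,255,2.8,-15.7,0,0,255,2.8,-15.7,0,0,255,2.8,-15.7,8,0,255,2.8,-15.7,16,0,255,2.8,-15.7,22,0,255,2.8,-15.7,24,0,255,2.8,-15.7,24,0])

```text
time: 24.65
tool_pos: [616.2, -3.5, 84.2]
tcp_rot: [3.141, -0.002, 3.13]
contact_force: [0.8, 1.0, -0.0]
grip_width: 54.1
```

```bash
python3 - <<'E'
from h import *
go(616.7,-4.6,63.7,3.128)
crop('scene','s14.png',290,130,390,230,6)
E
```

```text
t=24.65 pos [616.2  -3.5  84.2] yaw 3.1297 w 54.1 F [ 0.8  1.  -0. ] -> shift [-0.6 -1.1 20.5] turn 0.10
```

View pics/s14.png

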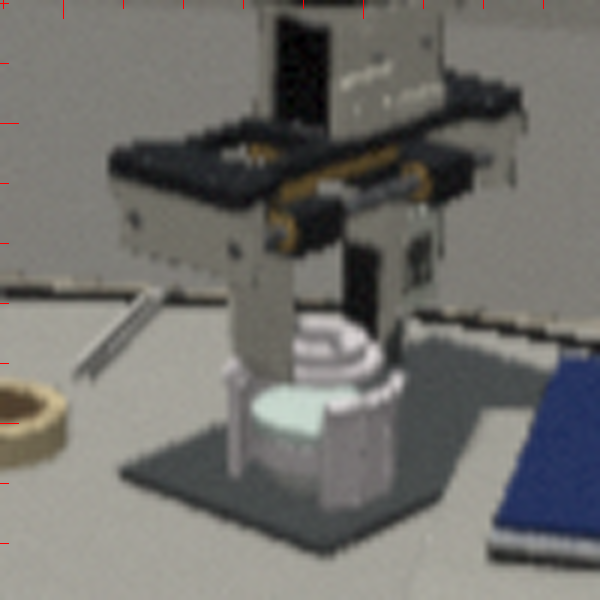

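Emit:
play_rows(moves=[255,0,0,0,0,255,0,0,4,0,255,0,0,8,0,255,0,0,11,0,255,0,0,13,0,255,0,0,13,0,255,0,0,13,0])

```text
time: 25.28
tool_pos: [616.6, -4.5, 72.3]
tcp_rot: [3.141, -0.0, 3.128]
contact_force: [0.5, 0.3, 0.4]
grip_width: 54.5
```

```bash
python3 - <<'E'
from h import *
go(616.7,-4.6,63.7,3.128)
E
```

```text
t=25.28 pos [616.6  -4.5  72.3] yaw 3.1284 w 54.5 F [0.5 0.3 0.4] -> shift [-0.1 -0.1  8.6] turn 0.02
```

Emit:
play_rows(moves=[255,0,0,3,0,255,0,0,6,0,255,0,0,8,0,255,0,0,8.6,0,255,0,0,8.6,0,255,0,0,8.6,0])

```text
time: 25.78
tool_pos: [616.7, -4.5, 63.9]
tcp_rot: [3.142, 0.0, 3.128]
contact_force: [0.4, 0.2, -0.6]
grip_width: 54.2
```

Emit:
play_rows(moves=[200,0,0,0,0,100,0,0,0,0,60,0,0,0,0,50,0,0,0,0,50,0,0,-5,0,50,0,0,-25,0,50,0,0,-45,0,40,0,0,-55,0])

```text
time: 26.45
tool_pos: [617.8, -4.6, 121.6]
tcp_rot: [-3.141, 0.004, 3.128]
contact_force: [0.8, -0.8, 0.8]
grip_width: 75.9
```

```bash
python3 - <<'E'
from h import *
go(467,264,120,3.128)
crop('scene','s15.png',290,130,390,230,6)
E
```

```text
t=26.45 pos [617.8  -4.6 121.6] yaw 3.1284 w 75.9 F [ 0.8 -0.8  0.8] -> shift [154.3 266.6   1. ] turn 0.03
```

View pics/s15.png

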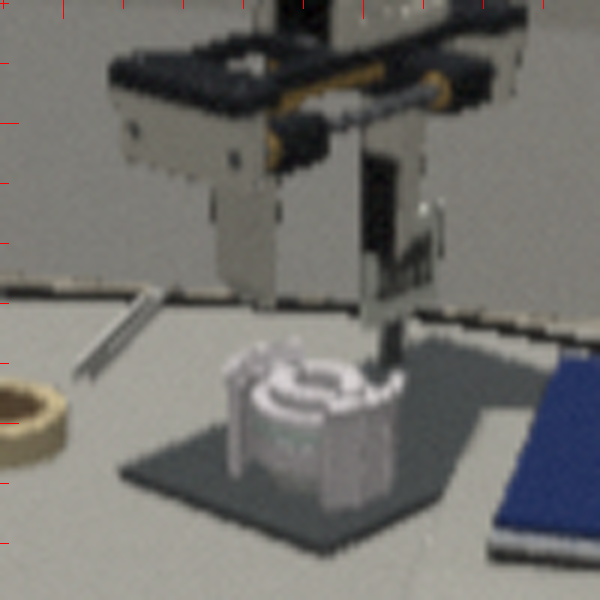

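```bash
python3 - <<'E'
from h import *
cs=[bot.capture('top') for _ in range(3)]; c=cs[0]
im=np.mean([k["color"].astype(float) for k in cs],0)
np.save("dock.npy",im)
cc=dict(c); cc["color"]=im.astype(np.uint8)
crop('top','t16.png',190,210,280,285,8,cc)
# selector circle
g=cv2.cvtColor(im.astype(np.uint8),cv2.COLOR_RGB2GRAY)
p=cv2.resize(g[238:266,238:264],None,fx=8,fy=8,interpolation=cv2.INTER_CUBIC)
m=(p<112).astype(np.uint8)
k=max(cv2.findContours(m,cv2.RETR_EXTERNAL,cv2.CHAIN_APPROX_NONE)[0],key=len)
h=cv2.convexHull(k); e=cv2.fitEllipse(h); u=(e[0][0]+.5)/8-.5+238; v=(e[0][1]+.5)/8-.5+238
print("sel",u,v,np.array(e[1])/8,ray(c,u,v,18),ray(c,u,v,12))
# edges of dock by gradient along lines
def edge(vals):  # subpixel of max |gradient|
    d=np.abs(np.diff(cv2.GaussianBlur(vals.reshape(1,-1),(5,1),0.8).ravel())); i=np.argmax(d)
    if 0<i<len(d)-1: i=i+0.5*(d[i-1]-d[i+1])/(d[i-1]-2*d[i]+d[i+1])
    return i+.5
def sat(a): return a[...,0]-a[...,2]  # r-b : bench warm, dock cool
S=sat(im)
L=[(190+edge(S[v,190:206]),v) for v in range(224,268)]
Rr=[(262+edge(S[v,262:276]),v) for v in range(224,262)]
T=[(u,213+edge(S[213:226,u])) for u in range(226,264)]
B=[(u,268+edge(S[268:282,u])) for u in range(203,254)]
for n,pts in(("L",L),("R",Rr),("T",T),("B",B)):
    w=np.array([ray(c,a,b,12)[:2] for a,b in pts],np.float32)
    vx,vy,x0,y0=cv2.fitLine(w,cv2.DIST_HUBER,0,.01,.01).ravel(); a=np.arctan2(vy,vx)
    print(n,"ang",np.degrees(a),"pt",x0,y0, "res",np.std((w[:,0]-x0)*vy-(w[:,1]-y0)*vx))
E
```

```text
sel 250.58704948425293 251.2388505935669 [16.56773567 17.13749886] [466.25633653 264.11028362  18.        ] [466.32589588 264.88577976  12.        ]
L ang 2.179415 pt 478.68744 395.81995 res 0.07901123
R ang 2.191091 pt 479.35678 222.11678 res 0.20544583
T ang -87.835396 pt 547.74615 280.20142 res 0.15647574
B ang -87.92061 pt 407.72476 319.14407 res 0.20593224
```

View pics/t16.png

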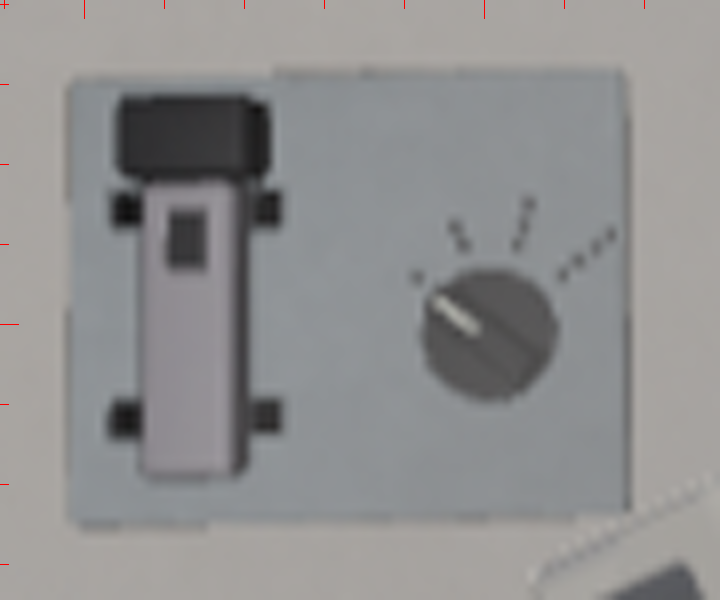

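```bash
python3 - <<'E'
from h import *
c=bot.capture('top')
im=np.load("dock.npy"); 
cc=dict(c); cc["color"]=im.astype(np.uint8)
crop('top','t17.png',200,218,230,274,14,cc)
U=lambda x,y,z:ray(c,x/8+189.5,y/8+209.5,z).round(1)
print("cradle",U(196,314,38),U(196,314,30),"scanner",U(187,314,50))
print("head", U(117,140,54),U(245,140,54), U(181,97,54))
a=.0375; R=np.array([[np.cos(a),-np.sin(a)],[np.sin(a),np.cos(a)]])
sel=np.array([466.26,264.1])
for L in (86.2,87): print("cradle from selector",sel+R@np.array([0,L]))
crop('scene','s17.png',240,230,360,300,6)
E
```

```text
cradle [470.7 351.1  38. ] [470.8 352.7  30. ] scanner [470.5 351.4  50. ]
head [522.5 373.9  54. ] [523.1 335.1  54. ] [535.8 355.   54. ]
cradle from selector [463.02825756 350.23939773]
cradle from selector [462.99826459 351.03883529]
```

View pics/t17.png

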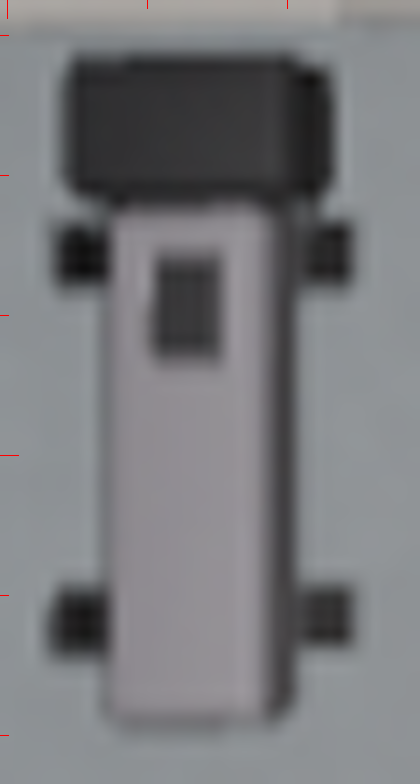

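View pics/s17.png

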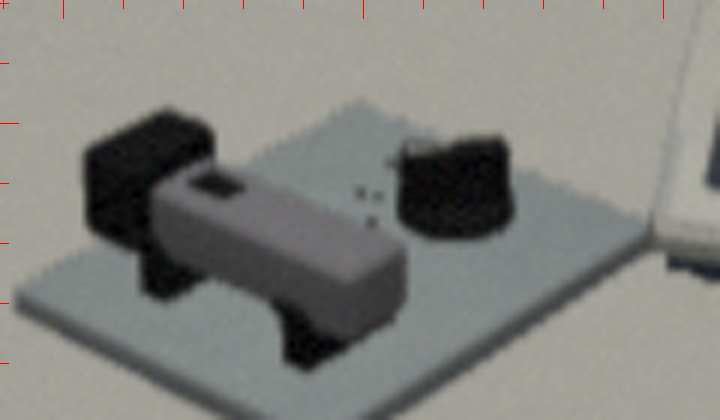

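```bash
python3 - <<'E'
from h import *
go(466.8,264.1,120,4.079)
E
```

```text
t=26.75 pos [616.   -4.4 117.7] yaw 3.1284 w 77.5 F [0.7 0.3 0.2] -> shift [152.7 266.5  -1.9] turn -54.47
```

Emit:
play_rows(moves=[110,152.7,266.5,-2,-54.5,140,152.7,266.5,-2,-54.5,140,152.7,266.5,-2,-54.5,140,152.7,266.5,-2,-54.5,140,152.7,266.5,-2,-54.5,140,152.7,266.5,-2,-54.5,140,152.7,266.5,-2,-54.5,140,152.7,266.5,-2,-54.5])

```text
time: 27.42
tool_pos: [464.0, 267.5, 119.9]
tcp_rot: [3.139, -0.002, -2.194]
contact_force: [-0.9, -0.2, -0.4]
grip_width: 41.4
```

Emit:
play_rows(moves=[140,0,0,0,0,140,0,0,0,0,140,0,0,0,0])

```text
time: 27.67
tool_pos: [467.8, 263.3, 120.3]
tcp_rot: [3.141, -0.001, -2.205]
contact_force: [0.1, -0.1, -0.7]
grip_width: 41.3
```

```bash
python3 - <<'E'
from h import *
go(466.8,264.1,44,4.079)
E
```

```text
t=27.67 pos [467.8 263.3 120.3] yaw -2.2054 w 41.3 F [ 0.1 -0.1 -0.7] -> shift [-0.1  1.2 76.3] turn -0.07
```

Emit:
play_rows(moves=[140,0,0.8,20,0,140,0,0.8,42,0,140,0,0.8,55,0,140,0,0.8,60,0,140,0,0.8,60,0,140,0,0.8,60,0])

```text
time: 28.17
tool_pos: [467.6, 263.7, 61.1]
tcp_rot: [-3.141, 0.0, -2.205]
contact_force: [0.2, 0.7, -1.0]
grip_width: 41.3
```

```bash
python3 - <<'E'
from h import *
go(466.8,264.1,44,4.079)
crop('scene','s18.png',240,190,380,300,5)
E
```

```text
t=28.17 pos [467.6 263.7  61.1] yaw -2.2055 w 41.3 F [ 0.2  0.7 -1. ] -> shift [ 0.2  0.9 17.1] turn -0.08
```

View pics/s18.png

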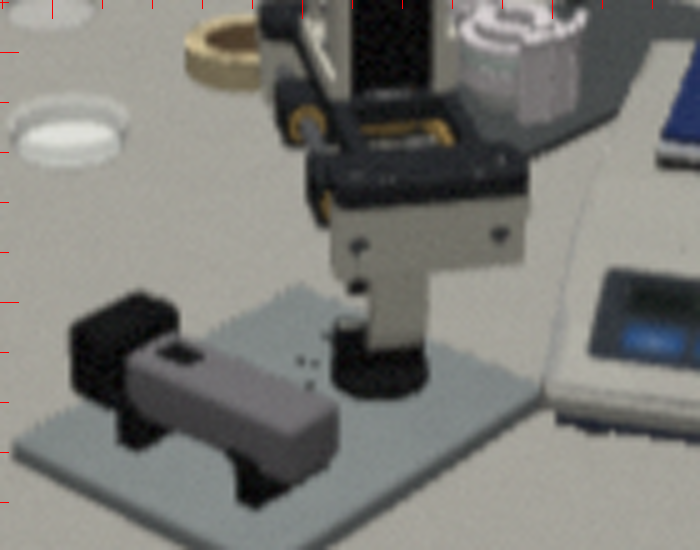

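Emit:
play_rows(moves=[140,0,0.8,8,0,140,0,0.8,14,0,140,0,0.8,17,0,140,0,0.8,17,0,255,0,0.8,17,0,255,0,0.8,17,0,255,0,0.8,17,0,255,0,0.8,17,0])

```text
time: 28.88
tool_pos: [466.4, 265.1, 44.1]
tcp_rot: [-3.141, 0.001, -2.203]
contact_force: [-0.3, -0.8, -0.1]
grip_width: 19.2
```

Emit:
play_rows(moves=[255,0,0,0,0,255,0,0,0,0,255,0,0,0,0])

```text
time: 29.13
tool_pos: [465.5, 265.5, 44.1]
tcp_rot: [3.14, 0.0, -2.204]
contact_force: [-3.8, 3.4, 2.1]
grip_width: 10.7
```

```bash
python3 - <<'E'
from h import *
go(466.8,264.1,44,4.079-1.2)
E
```

```text
t=29.13 pos [465.5 265.5  44.1] yaw -2.2037 w 10.7 F [-3.8  3.4  2.1] -> shift [ 0.4 -1.9  0.1] turn 68.78
```

Emit:
play_rows(moves=[255,0,0,0,6,255,0,0,0,12,255,0,0,0,18,255,0,0,0,24,255,0,0,0,30,255,0,0,0,36,255,0,0,0,42,255,0,0,0,48])

```text
time: 29.8
tool_pos: [464.9, 266.6, 44.1]
tcp_rot: [3.139, -0.001, -3.047]
contact_force: [-6.6, 10.6, 2.5]
grip_width: 10.6
```

Emit:
play_rows(moves=[255,0,0,0,6,255,0,0,0,12,255,0,0,0,18,255,0,0,0,21.5,255,0,0,0,21.5,255,0,0,0,21.5])

```text
time: 30.3
tool_pos: [465.0, 267.1, 44.1]
tcp_rot: [3.139, -0.002, 2.866]
contact_force: [-5.6, 12.0, 1.5]
grip_width: 10.8
```

```bash
python3 - <<'E'
from h import *
go(466.8,264.1,44,4.079-1.2)
o=bot.get_obs(); print(o["moment"])
E
```

```text
t=30.30 pos [465.  267.1  44.1] yaw 2.8660 w 10.8 F [-5.6 12.   1.5] -> shift [-2.6 -2.4  0.1] turn -0.74
[2.06017371 1.06722383 0.01430441]
```

Emit:
play_rows(moves=[200,0,0,0,0,160,0,0,0,0,140,0,0,0,0,140,0,0,0,0,140,0,0,-10,0,140,0,0,-30,0,140,0,0,-55,0,140,0,0,-75,0])

```text
time: 30.97
tool_pos: [466.6, 264.8, 120.9]
tcp_rot: [3.141, 0.001, 2.866]
contact_force: [1.6, 0.7, 0.1]
grip_width: 41.2
```

```bash
python3 - <<'E'
from h import *
go(471,353,110,3.179)
cs=[bot.capture('top') for _ in range(2)]; c=dict(cs[0]); c["color"]=np.mean([k["color"] for k in cs],0).astype(np.uint8)
crop('top','t19.png',335,160,435,220,8,c)
crop('top','t20.png',190,210,280,285,8,c)
crop('scene','s19.png',240,190,380,300,5)
E
```

```text
t=30.97 pos [466.6 264.8 120.9] yaw 2.8663 w 41.2 F [1.6 0.7 0.1] -> shift [19.7 86.1 10.9] turn -17.92
```

View pics/t19.png

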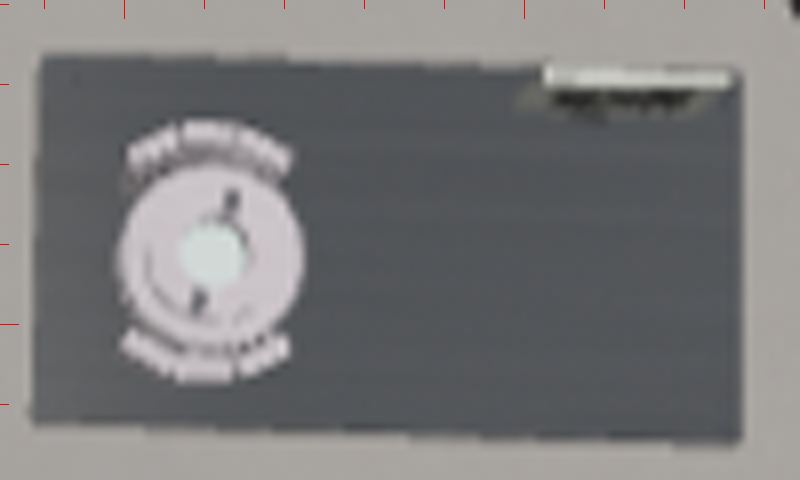

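View pics/s19.png

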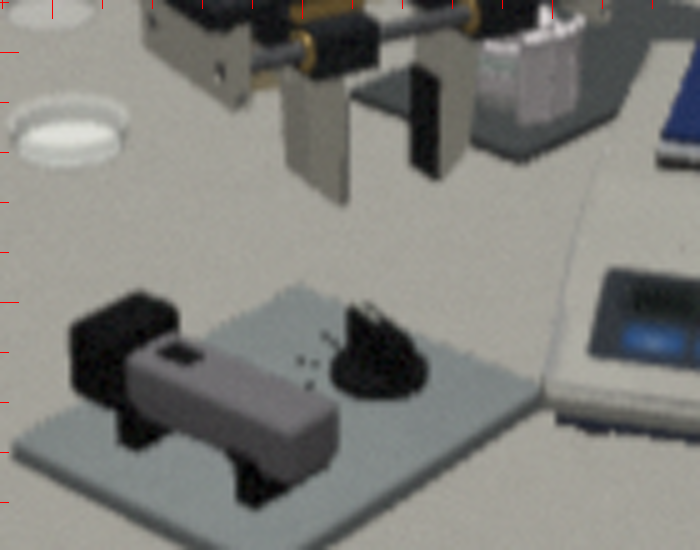

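View pics/t20.png

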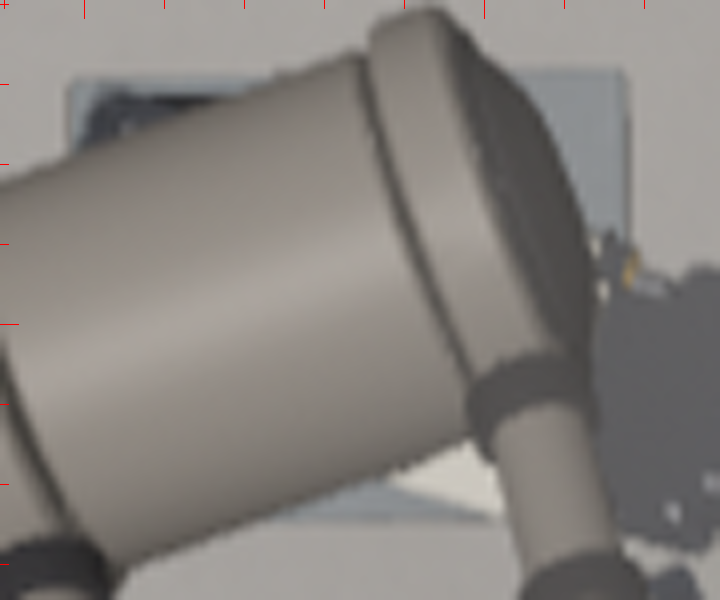

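```bash
python3 - <<'E'
from h import *
c=bot.capture('top')
for z in (40,45): print(z,ray(c,361.0,191.5,z), proj(c,(616.2,-4.6,z)))
# flange outline
im=c["color"].astype(float); 
p=cv2.resize(c["color"][176:206,346:376],None,fx=8,fy=8,interpolation=cv2.INTER_CUBIC).astype(float)
# hole (greenish: g>r)
m=((p[...,1]-p[...,0])>2).astype(np.uint8)*(p[...,1]>170)
m=m.astype(np.uint8); n,l,s,ce=cv2.connectedComponentsWithStats(m); k=1+np.argmax(s[1:,4]); print(s[k],(ce[k]+.5)/8-.5+[346,176])
u,v=(ce[k]+.5)/8-.5+[346,176]; print("hole",ray(c,u,v,40),ray(c,u,v,46))
E
```

```text
40 [616.90657231  -7.21280982  40.        ] [359.94166302 191.76763585]
45 [616.20124023  -6.7073106   45.        ] [360.14334424 191.48793478]
[  92   92   67   68 3300] [361.15549242 191.33651515]
hole [617.32025365  -7.59600082  40.        ] [616.47172558  -6.98742915  46.        ]
```

```bash
python3 - <<'E'
from h import *
cs=[bot.capture('top') for _ in range(2)]; c=cs[0]
im=np.mean([k["color"].astype(float) for k in cs],0)
def edge(vals):
    d=np.abs(np.diff(cv2.GaussianBlur(vals.reshape(1,-1),(5,1),0.8).ravel())); i=np.argmax(d)
    if 0<i<len(d)-1: i=i+0.5*(d[i-1]-d[i+1])/(d[i-1]-2*d[i]+d[i+1])
    return i+.5
S=im.mean(2)
L=[(333+edge(S[v,333:347]),v) for v in range(171,209)]
Rr=[(421+edge(S[v,421:434]),v) for v in range(176,211)]
T=[(u,161+edge(S[161:174,u])) for u in range(345,398)]
B=[(u,206+edge(S[206:220,u])) for u in range(345,422)]
for n,pts in(("L",L),("R",Rr),("T",T),("B",B)):
    w=np.array([ray(c,a,b,8)[:2] for a,b in pts],np.float32)
    vx,vy,x0,y0=cv2.fitLine(w,cv2.DIST_HUBER,0,.01,.01).ravel(); a=np.arctan2(vy,vx)
    print(n,"ang",np.degrees(a),"pt",x0,y0, "res",np.std((w[:,0]-x0)*vy-(w[:,1]-y0)*vx))
go(616.9,-2.0,120,3.128)
E
```

```text
L ang -0.66552943 pt 620.67535 46.018166 res 0.32421795
R ang -0.85475785 pt 621.9316 -178.80106 res 0.020229934
T ang 89.09317 pt 684.8852 -43.49737 res 0.39810956
B ang 89.05608 pt 564.6673 -78.931274 res 4.303212
t=31.27 pos [465.7 264.6 118.2] yaw 2.8665 w 41.6 F [-0.   0.1 -1.1] -> shift [-217.9 -215.5   -1.9] turn -14.98
```

Emit:
play_rows(moves=[100,-218,-215.5,-5,-15,45,-218,-215.5,-5,-15,45,-218,-215.5,-5,-15,45,-218,-215.5,-5,-15,45,-218,-215.5,-5,-15,45,-218,-215.5,-5,-15,45,-218,-215.5,-5,-15,45,-218,-215.5,-5,-15])

```text
time: 31.93
tool_pos: [618.7, -6.1, 122.5]
tcp_rot: [-3.141, -0.001, 3.126]
contact_force: [0.6, 0.7, 0.3]
grip_width: 75.3
```

Emit:
play_rows(moves=[45,0,0,0,0,45,0,0,0,0,45,0,0,0,0,45,0,0,0,0])

```text
time: 32.27
tool_pos: [616.6, -0.3, 123.3]
tcp_rot: [3.141, -0.002, 3.13]
contact_force: [-0.9, 1.1, 0.1]
grip_width: 75.8
```

```bash
python3 - <<'E'
from h import *
go(616.8,-1.8,44,3.128)
E
```

```text
t=32.27 pos [ 6.166e+02 -3.000e-01  1.233e+02] yaw 3.1298 w 75.8 F [-0.9  1.1  0.1] -> shift [-0.3 -1.5 79.3] turn 0.11
```

Emit:
play_rows(moves=[45,0,0,10,0,45,0,0,25,0,45,0,0,38,0,45,0,0,45,0,45,0,0,45,0,45,0,0,45,0])

```text
time: 32.77
tool_pos: [617.3, -1.1, 78.6]
tcp_rot: [3.141, -0.001, 3.129]
contact_force: [0.3, 0.7, 0.4]
grip_width: 75.6
```

```bash
python3 - <<'E'
from h import *
go(616.8,-1.8,44,3.128)
E
```

```text
t=32.77 pos [617.3  -1.1  78.6] yaw 3.1293 w 75.6 F [0.3 0.7 0.4] -> shift [ 0.4 -0.8 34.6] turn 0.08
```

Emit:
play_rows(moves=[45,0.4,-0.6,8,0,45,0.4,-0.6,18,0,45,0.4,-0.6,27,0,45,0.4,-0.6,32,0,45,0.4,-0.6,34.5,0,45,0.4,-0.6,34.5,0,45,0.4,-0.6,34.5,0])

```text
time: 33.35
tool_pos: [617.2, -2.3, 44.3]
tcp_rot: [3.142, -0.0, 3.128]
contact_force: [-0.3, -0.6, -0.7]
grip_width: 75.6
```

```bash
python3 - <<'E'
from h import *
go(616.8,-1.8,44,3.128)
E
```

```text
t=33.35 pos [617.2  -2.3  44.3] yaw 3.1284 w 75.6 F [-0.3 -0.6 -0.7] -> shift [0.4 0.5 0.3] turn 0.02
```

Emit:
play_rows(moves=[60,0,0.4,0,0,75,0,0.4,0,0,85,0,0.4,0,0,92,0,0.4,0,0,97,0,0.4,0,0,101,0,0.4,0,0,106,0,0.4,0,0,110,0,0.4,0,0])

```text
time: 34.02
tool_pos: [617.4, -2.1, 44.7]
tcp_rot: [-3.141, 0.001, 3.128]
contact_force: [0.4, -3.3, 2.6]
grip_width: 55.4
```

Emit:
play_rows(moves=[110,0,0,0,0,110,0,0,0,0,95,0,0,0,0,80,0,0,0,0,60,0,0,0,0,50,0,0,0,0,50,0,0,0,0])

```text
time: 34.6
tool_pos: [617.0, -1.6, 44.2]
tcp_rot: [3.141, -0.0, 3.129]
contact_force: [-0.4, -0.1, -0.1]
grip_width: 73.4
```

Emit:
play_rows(moves=[50,0,0,-10,0,50,0,0,-30,0,50,0,0,-55,0,50,0,0,-75,0,50,0,0,-80,0,50,0,0,-80,0])

```text
time: 35.1
tool_pos: [618.2, -1.9, 126.7]
tcp_rot: [-3.141, 0.004, 3.129]
contact_force: [1.0, -0.8, -0.4]
grip_width: 73.7
```

```bash
python3 - <<'E'
from h import *
crop('scene','s21.png',290,130,390,230,6)
go(471.2,353.8,124,3.179)
E
```

```text
t=35.15 pos [617.3  -1.8 125. ] yaw 3.1285 w 73.5 F [-0.2  0.7 -0.9] -> shift [150.7 353.7   0.8] turn -2.89
```

View pics/s21.png

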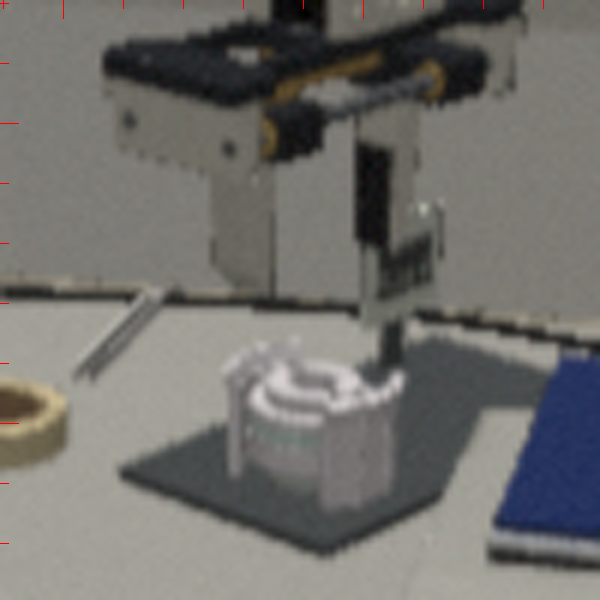

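Emit:
play_rows(moves=[89,151,353.7,0,-2.9,89,151,353.7,0,-2.9,89,151,353.7,0,-2.9,89,151,353.7,0,-2.9,89,151,353.7,0,-2.9,89,151,353.7,0,-2.9,89,151,353.7,0,-2.9,89,151,353.7,0,-2.9])

```text
time: 35.82
tool_pos: [488.3, 307.7, 122.8]
tcp_rot: [-3.141, -0.003, -3.104]
contact_force: [1.3, 0.0, -0.4]
grip_width: 59.7
```

```bash
python3 - <<'E'
from h import *
go(471.2,353.8,124,3.179)
E
```

```text
t=35.82 pos [488.3 307.7 122.8] yaw -3.1043 w 59.7 F [ 1.3  0.  -0.4] -> shift [15.4 46.7 -1.2] turn -0.01
```

Emit:
play_rows(moves=[89,15.4,46.7,-1,0,89,15.4,46.7,-1,0,89,15.4,46.7,-1,0,89,15.4,46.7,-1,0,89,15.4,46.7,-1,0])

```text
time: 36.23
tool_pos: [473.4, 351.0, 124.5]
tcp_rot: [-3.14, -0.001, -3.105]
contact_force: [0.2, -0.5, 0.8]
grip_width: 59.7
```

```bash
python3 - <<'E'
from h import *
go(471.2,353.8,44,3.179)
crop('scene','s22.png',220,150,360,270,5)
E
```

```text
t=36.23 pos [473.4 351.  124.5] yaw -3.1053 w 59.7 F [ 0.2 -0.5  0.8] -> shift [ 2.   3.  80.5] turn -0.06
```

View pics/s22.png

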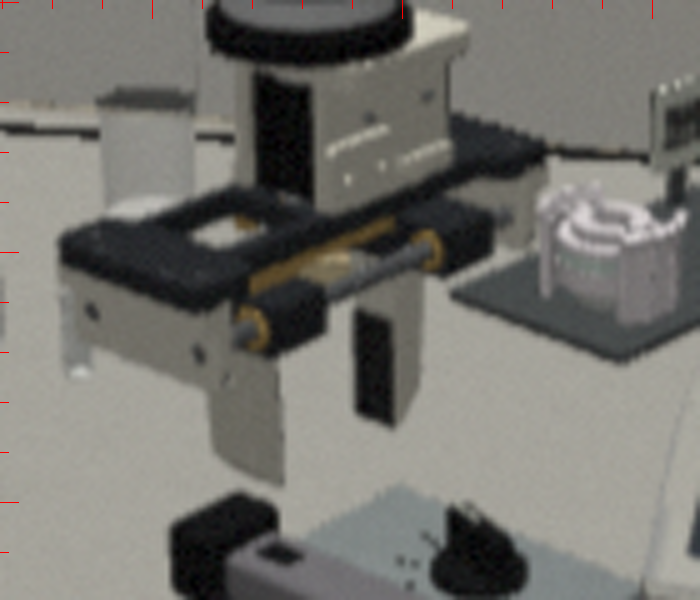

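Emit:
play_rows(moves=[89,1,2,10,0,89,1,2,28,0,89,1,2,45,0,89,1,2,52,0,89,1,2,52,0,89,1,2,52,0])

```text
time: 36.78
tool_pos: [472.4, 353.9, 73.2]
tcp_rot: [-3.141, -0.001, -3.105]
contact_force: [-0.1, 1.2, 0.8]
grip_width: 59.7
```

```bash
python3 - <<'E'
from h import *
go(471.2,353.8,44,3.179)
crop('scene','s23.png',220,190,340,310,6)
E
```

```text
t=36.78 pos [472.4 353.9  73.2] yaw -3.1051 w 59.7 F [-0.1  1.2  0.8] -> shift [ 1.1 -0.  29.2] turn -0.05
```

View pics/s23.png

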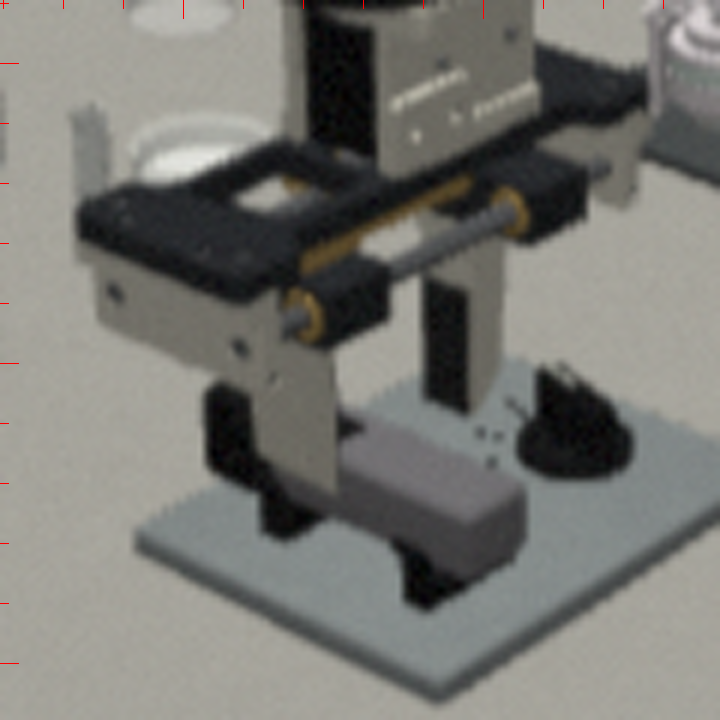

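Emit:
play_rows(moves=[89,0.8,0,8,0,89,0.8,0,16,0,89,0.8,0,23,0,89,0.8,0,27,0,89,0.8,0,29,0,89,0.8,0,29,0,89,0.8,0,29,0])

```text
time: 37.42
tool_pos: [471.4, 354.5, 44.4]
tcp_rot: [3.142, 0.0, -3.104]
contact_force: [0.3, -0.4, -1.0]
grip_width: 60.2
```

Emit:
play_rows(moves=[130,0,0,0,0,150,0,0,0,0,165,0,0,0,0,175,0,0,0,0,185,0,0,0,0,185,0,0,0,0,185,0,0,0,0])

```text
time: 38.0
tool_pos: [471.4, 354.5, 44.6]
tcp_rot: [3.141, 0.0, -3.104]
contact_force: [-0.3, -0.8, 0.8]
grip_width: 30.0
```

```bash
python3 - <<'E'
from h import *
go(471.2,353.8,44,3.179)
crop('scene','s24.png',220,190,340,310,6)
E
```

```text
t=38.00 pos [471.4 354.5  44.6] yaw -3.1042 w 30.0 F [-0.3 -0.8  0.8] -> shift [ 0.2 -0.6  0.6] turn -0.00
```

View pics/s24.png

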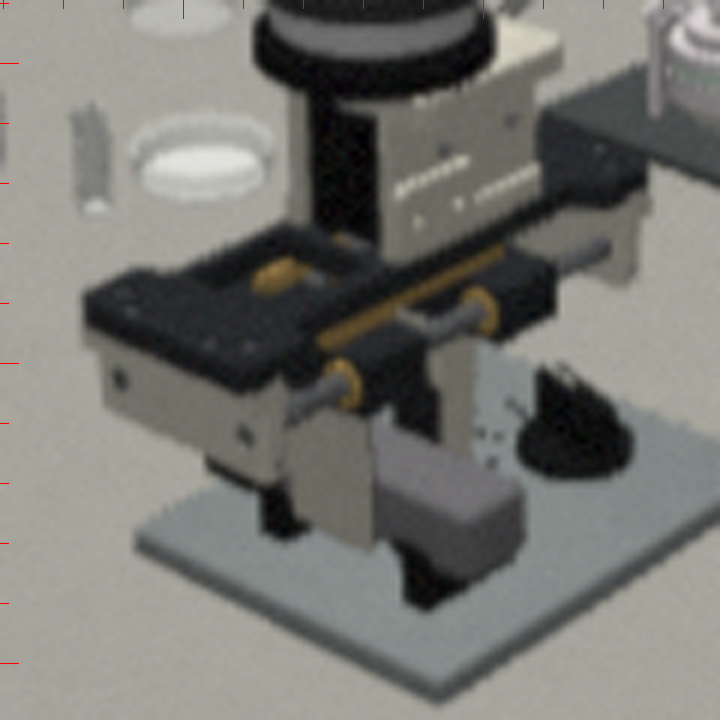

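Emit:
play_rows(moves=[255,0,0,0,0,255,0,0,0,0,255,0,0,-3,0,255,0,0,-8,0,255,0,0,-16,0,255,0,0,-28,0,255,0,0,-42,0,255,0,0,-55,0])

```text
time: 38.72
tool_pos: [471.3, 354.4, 100.6]
tcp_rot: [3.141, 0.0, -3.104]
contact_force: [0.1, -0.2, -1.5]
grip_width: 29.7
```

Emit:
play_rows(moves=[255,0,0,-8,0,255,0,0,-10,0,255,0,0,-10,0,255,0,0,-10,0])

```text
time: 39.05
tool_pos: [471.0, 354.2, 109.0]
tcp_rot: [-3.141, -0.001, -3.104]
contact_force: [-0.4, -0.4, -2.2]
grip_width: 29.5
```

```bash
python3 - <<'E'
from h import *
go(548.7,-125.8,110,3.126)
crop('scene','s25.png',200,140,340,260,5)
E
```

```text
t=39.05 pos [471.  354.2 109. ] yaw -3.1041 w 29.5 F [-0.4 -0.4 -2.2] -> shift [ -59.7 -482.6   -0.9] turn 3.04
```

View pics/s25.png

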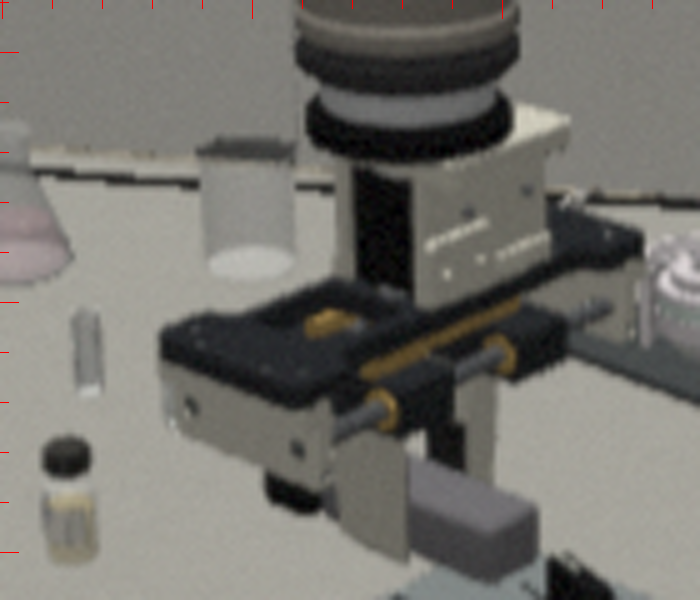

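```bash
python3 - <<'E'
from h import *
c=bot.capture('top'); s=bot.capture('scene')
crop('scene','s26.png',330,170,470,280,5,s)
for uv in((298,268),(358,246),(388,305),(330,335),(259,283),(360,232)):
    print(uv,[ (z,proj(s,ray(c,*uv,z)).round(0).tolist()) for z in (20,40,60,80)], ray(c,*uv,50).round())
E
```

```text
(298, 268) [(20, [365.0, 247.0]), (40, [366.0, 239.0]), (60, [366.0, 231.0]), (80, [366.0, 222.0])] [428. 145.  50.]
(358, 246) [(20, [383.0, 219.0]), (40, [383.0, 212.0]), (60, [383.0, 205.0]), (80, [384.0, 198.0])] [482.   1.  50.]
(388, 305) [(20, [450.0, 227.0]), (40, [450.0, 219.0]), (60, [449.0, 212.0]), (80, [449.0, 204.0])] [344. -71.  50.]
(330, 335) [(20, [449.0, 258.0]), (40, [448.0, 250.0]), (60, [448.0, 241.0]), (80, [447.0, 232.0])] [272.  66.  50.]
(259, 283) [(20, [352.0, 270.0]), (40, [352.0, 261.0]), (60, [353.0, 251.0]), (80, [354.0, 242.0])] [391. 237.  50.]
(360, 232) [(20, [373.0, 215.0]), (40, [373.0, 208.0]), (60, [373.0, 201.0]), (80, [374.0, 193.0])] [516.  -4.  50.]
```

View pics/s26.png

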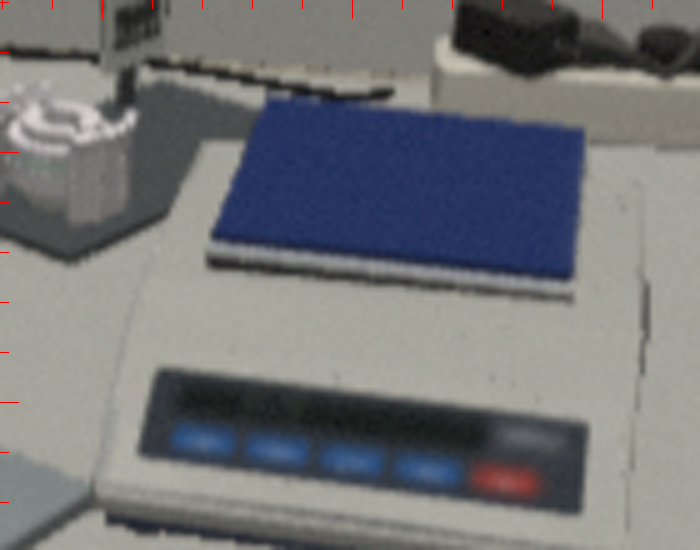

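Emit:
play_rows(moves=[255,0,0,-8,0,255,0,0,-22,0,255,0,0,-40,0,255,0,0,-58,0,255,0,0,-68,0,255,0,0,-70,0,255,0,0,-70,0])

```text
time: 39.78
tool_pos: [471.5, 354.5, 179.9]
tcp_rot: [3.141, 0.001, -3.104]
contact_force: [-0.5, -0.4, -2.0]
grip_width: 29.9
```

```bash
python3 - <<'E'
from h import *
go(548.7,-125.8,180,3.126)
E
```

```text
t=39.78 pos [471.5 354.5 179.9] yaw -3.1041 w 29.9 F [-0.5 -0.4 -2. ] -> shift [-5.920e+01 -4.829e+02 -3.000e-01] turn 3.04
```

Emit:
play_rows(moves=[255,-2,-12,0,0.5,255,-5,-35,0,1,255,-8,-65,0,1.5,255,-12,-95,0,2,255,-16,-125,0,2.5,255,-20,-155,0,3,255,-23,-185,0,3,255,-27,-215,0,3])

```text
time: 40.45
tool_pos: [505.4, 138.3, 178.1]
tcp_rot: [-3.141, -0.003, 3.126]
contact_force: [0.5, -0.6, -2.4]
grip_width: 29.9
```

Emit:
play_rows(moves=[255,-4,-30,0,0,255,-8,-60,0,0,255,-12,-90,0,0,255,-16,-120,0,0,255,-20,-150,0,0,255,-24,-180,0,0,255,-28,-205,0,0,255,-30,-225,0,0])

```text
time: 41.12
tool_pos: [532.1, -87.6, 178.1]
tcp_rot: [3.141, -0.002, 3.125]
contact_force: [0.9, -0.5, -2.1]
grip_width: 29.9
```

```bash
python3 - <<'E'
from h import *
go(548.7,-125.8,180,3.126)
E
```

```text
t=41.12 pos [532.1 -87.6 178.1] yaw 3.1247 w 29.9 F [ 0.9 -0.5 -2.1] -> shift [-17.3 -37.9  -2. ] turn -0.07
```

Emit:
play_rows(moves=[255,-5,-12,0,0,255,-12,-25,0,0,255,-15.5,-36,0,0,255,-15.5,-39,0,0,255,-15.5,-39,0,0,255,-15.5,-39,0,0,255,-15.5,-39,0,0,255,-15.5,-39,0,0])

```text
time: 41.78
tool_pos: [547.7, -123.2, 179.4]
tcp_rot: [3.141, -0.0, 3.128]
contact_force: [-0.3, 0.3, -1.4]
grip_width: 29.7
```

```bash
python3 - <<'E'
from h import *
go(548.7,-125.8,180,3.126)
s=bot.capture('scene')
crop('scene','s27.png',330,90,470,210,5,s)
E
```

```text
t=41.78 pos [ 547.7 -123.2  179.4] yaw 3.1277 w 29.7 F [-0.3  0.3 -1.4] -> shift [-1.  -2.6 -0.6] turn 0.09
```

View pics/s27.png

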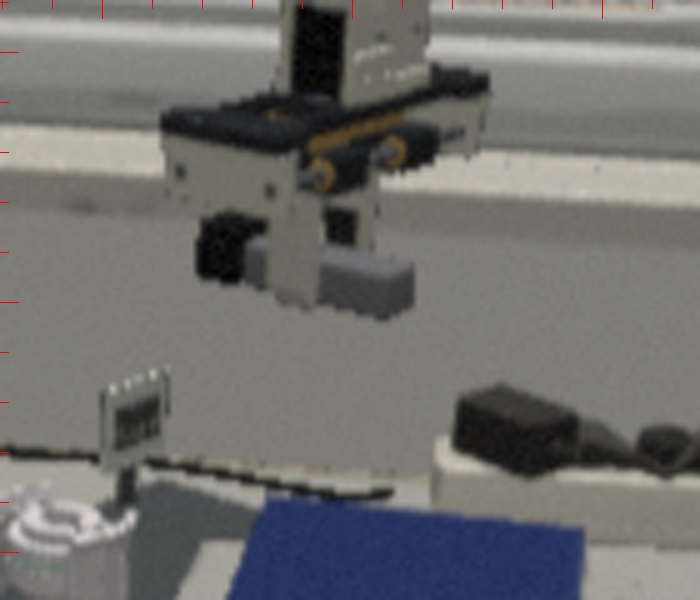

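```bash
python3 - <<'E'
from h import *
c=bot.capture('top')
crop('top','t28.png',380,150,440,200,12,c)
for z in (85,): print(ray(c,414.5,169.1,z)+[.5,2.4,0], "L",ray(c,335+545/8-.5,169.1,z),"R",ray(c,335+735/8-.5,169.1,z))
E
```

```text
[ 666.98388191 -127.89159245   85.        ] L [ 666.06896128 -101.94407888   85.        ] R [ 666.8987248  -158.63379495   85.        ]
```

View pics/t28.png

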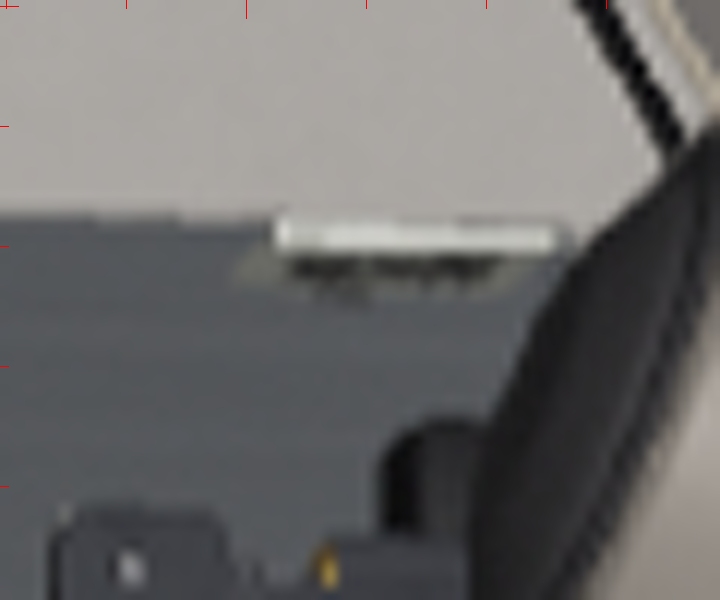

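Emit:
play_rows(moves=[255,-0.5,-1.5,10,0.1,255,-0.5,-1.5,28,0.1,255,-0.5,-1.5,48,0.1,255,-0.5,-1.5,68,0.1,255,-0.5,-1.5,85,0.1,255,-0.5,-1.5,92,0.1,255,-0.5,-1.5,95,0.1,255,-0.5,-1.5,95,0.1])

```text
time: 42.55
tool_pos: [548.2, -125.5, 83.9]
tcp_rot: [3.141, -0.001, 3.125]
contact_force: [-0.4, 0.5, -1.8]
grip_width: 29.9
```

```bash
python3 - <<'E'
from h import *
go(548.7,-125.8,67.5,3.126)
s=bot.capture('scene')
crop('scene','s29.png',310,130,450,230,5,s)
E
```

```text
t=42.55 pos [ 548.2 -125.5   83.9] yaw 3.1250 w 29.9 F [-0.4  0.5 -1.8] -> shift [-0.5 -0.3 16.4] turn -0.06
```

View pics/s29.png

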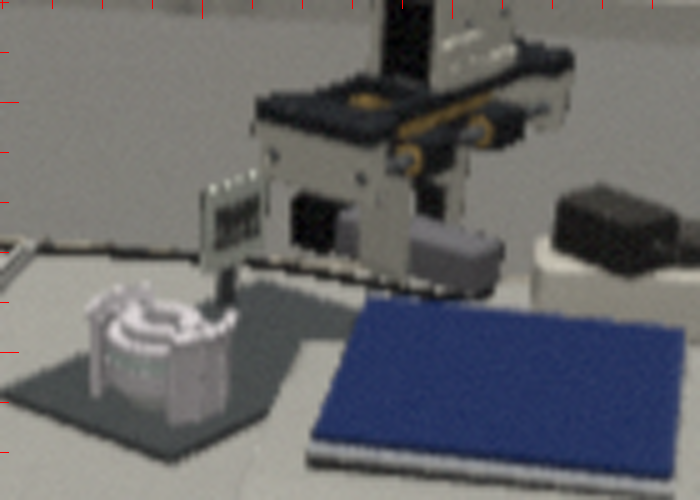

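Emit:
play_rows(moves=[255,-0.4,0,5,0,255,-0.4,0,10,0,255,-0.4,0,14,0,255,-0.4,0,16.3,0,255,-0.4,0,16.3,0,255,-0.4,0,16.3,0,255,-0.4,0,16.3,0,255,-0.4,0,16.3,0])

```text
time: 43.27
tool_pos: [549.0, -125.6, 68.3]
tcp_rot: [-3.142, 0.001, 3.125]
contact_force: [-1.2, 0.3, -2.0]
grip_width: 29.9
```

```bash
python3 - <<'E'
from h import *
go(548.7,-125.8,67.5,3.126)
s=bot.capture('scene')
crop('scene','s30.png',330,150,430,220,7,s)
a=-.0154
for n,p in (("win",(548.7+66,-125.8-1,60)),("label",(664.7,-127.6,60)),("headtop",(548.7+53,-126.6,77)),("back",(498.7,-125,60))): print(n,proj(s,p))
E
```

```text
t=43.27 pos [ 549.  -125.6   68.3] yaw 3.1251 w 29.9 F [-1.2  0.3 -2. ] -> shift [ 0.3 -0.2  0.8] turn -0.05
win [370.86745861 178.13505805]
label [356.65856953 173.81202096]
headtop [374.98905507 173.43976866]
back [406.39151989 188.93379846]
```

View pics/s30.png

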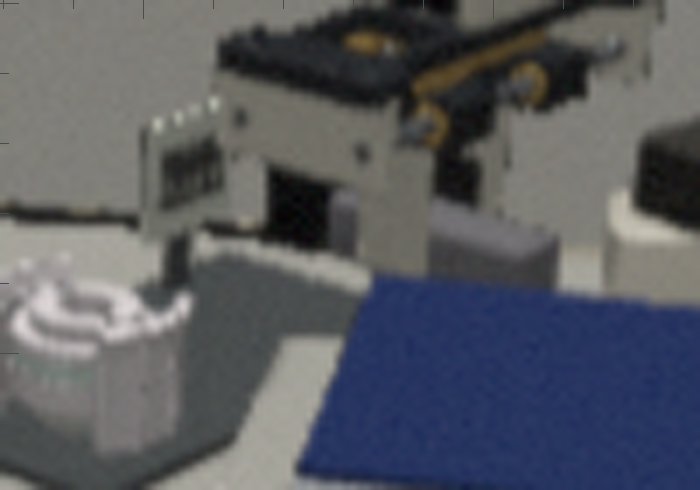

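Emit:
play_rows(moves=[255,0.2,-0.1,0.6,0,255,0.2,-0.1,0.6,0,255,0.2,-0.1,0.6,0,255,0.2,-0.1,0.6,0,255,0.2,-0.1,0.6,0,255,0.2,-0.1,0.6,0,255,0.2,-0.1,0.6,0,255,0.2,-0.1,0.6,0])

```text
time: 43.98
tool_pos: [548.6, -125.7, 67.5]
tcp_rot: [3.142, 0.0, 3.125]
contact_force: [0.6, 0.0, -1.4]
grip_width: 29.8
```

Emit:
play_rows(moves=[255,0,0,0,0,255,0,0,0,0,255,0,0,0,0,255,0,0,0,0,255,0,0,0,0,255,0,0,0,0,255,0,0,0,0,255,0,0,0,0])

```text
time: 44.65
tool_pos: [548.6, -125.7, 67.5]
tcp_rot: [3.142, 0.0, 3.125]
contact_force: [-0.1, -0.0, -1.0]
grip_width: 30.0
```

Emit:
play_rows(moves=[255,0,0,0,0,255,0,0,0,0,255,0,0,0,0,255,0,0,0,0,255,0,0,0,0,255,0,0,0,0,255,0,0,0,0,255,0,0,0,0])

```text
time: 45.32
tool_pos: [548.6, -125.7, 67.5]
tcp_rot: [3.142, 0.0, 3.125]
contact_force: [0.6, -0.1, -1.1]
grip_width: 30.0
```

```bash
python3 - <<'E'
from h import *
go(548.7,-125.8,67.5,3.126)
print(bot.get_obs()["tcp_rot"])
s=bot.capture('scene')
crop('scene','s31.png',330,150,430,220,7,s)
c=bot.capture('top'); crop('top','t31.png',335,150,435,225,8,c)
E
```

```text
t=45.32 pos [ 548.6 -125.7   67.5] yaw 3.1249 w 30.0 F [ 0.6 -0.1 -1.1] -> shift [-0.1 -0.1 -0. ] turn -0.06
[3.14150771e+00 2.73052486e-05 3.12492588e+00]
```

View pics/t31.png

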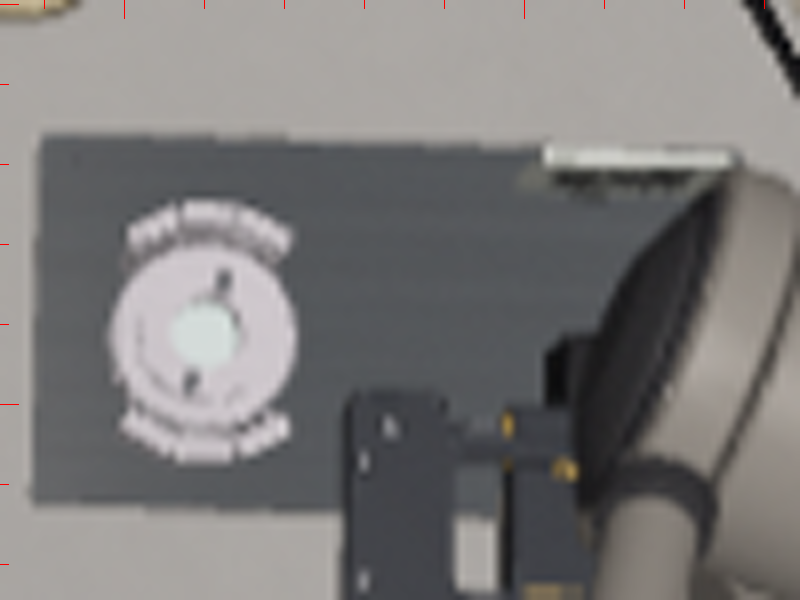

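View pics/s31.png

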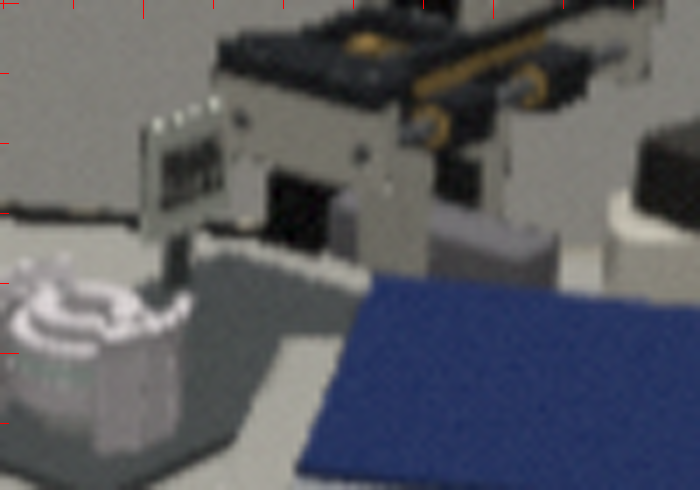

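```bash
python3 - <<'E'
from h import *
c=bot.capture('top')
for p in((614.4,-105.8,77),(614.4,-105.8,43),(588,-105.4,77)):
    q=proj(c,np.array(p)-[.5,2.4,0]); print(p,q,(q-[335,150]+.5)*8)
go(548.7,-125.8,180,3.126)
E
```

```text
(614.4, -105.8, 77) [404.79523487 191.22625331] [562.36187899 333.8100265 ]
(614.4, -105.8, 43) [402.13408442 193.14197341] [541.07267535 349.13578726]
(588, -105.4, 77) [404.72624045 202.18270089] [561.80992358 421.46160715]
t=45.47 pos [ 548.6 -125.7   67.5] yaw 3.1249 w 29.8 F [ 0.1  0.2 -2.5] -> shift [-1.000e-01 -1.000e-01 -1.125e+02] turn -0.06
```

Emit:
play_rows(moves=[255,0,0,-6,0,255,0,0,-20,0,255,0,0,-40,0,255,0,0,-62,0,255,0,0,-84,0,255,0,0,-102,0,255,0,0,-112,0,255,0,0,-112,0])

```text
time: 46.13
tool_pos: [549.7, -126.1, 182.2]
tcp_rot: [-3.14, 0.005, 3.125]
contact_force: [0.3, 0.3, -1.9]
grip_width: 29.8
```

```bash
python3 - <<'E'
from h import *
go(471.4,354.5,180,3.179)
E
```

```text
t=46.13 pos [ 549.7 -126.1  182.2] yaw 3.1251 w 29.8 F [ 0.3  0.3 -1.9] -> shift [ 86.2 479.2   1. ] turn -3.09
```

Emit:
play_rows(moves=[255,2,12,0,0,255,6,35,0,0,255,11,65,0,-0.5,255,16,95,0,-1,255,22,125,0,-1.5,255,28,155,0,-2,255,33,185,0,-2.5,255,38,215,0,-3,255])

```text
$.moves: bad value
```

Emit:
play_rows(moves=[255,2,12,0,0,255,6,35,0,0,255,11,65,0,-0.5,255,16,95,0,-1,255,22,125,0,-1.5,255,28,155,0,-2,255,33,185,0,-2.5,255,38,215,0,-3])

```text
time: 46.8
tool_pos: [512.3, 92.0, 177.8]
tcp_rot: [3.141, -0.003, -3.105]
contact_force: [1.6, -0.3, -1.8]
grip_width: 30.0
```

Emit:
play_rows(moves=[255,5,30,0,0,255,10,60,0,0,255,16,90,0,0,255,21,120,0,0,255,26,150,0,0,255,32,180,0,0,255,38,210,0,0,255,42,232,0,0])

```text
time: 47.47
tool_pos: [461.4, 322.7, 177.7]
tcp_rot: [-3.141, -0.003, -3.105]
contact_force: [-0.3, 0.0, -1.9]
grip_width: 29.4
```

```bash
python3 - <<'E'
from h import *
go(471.4,354.5,180,3.179)
E
```

```text
t=47.47 pos [461.4 322.7 177.7] yaw -3.1046 w 29.4 F [-0.3  0.  -1.9] -> shift [-11.2  31.4  -2.4] turn -0.02
```

Emit:
play_rows(moves=[255,-3,12,0,0,255,-7,24,0,0,255,-9,30,0,0,255,-9,30,0,0,255,-9,30,0,0,255,-9,30,0,0,255,-9,30,0,0])

```text
time: 48.05
tool_pos: [471.7, 349.8, 179.3]
tcp_rot: [-3.141, -0.001, -3.107]
contact_force: [-0.3, 0.4, -2.2]
grip_width: 30.2
```

```bash
python3 - <<'E'
from h import *
go(471.4,354.5,100,3.179)
E
```

```text
t=48.05 pos [471.7 349.8 179.3] yaw -3.1067 w 30.2 F [-0.3  0.4 -2.2] -> shift [ 0.   4.7 79.3] turn -0.14
```

Emit:
play_rows(moves=[255,0,3,10,0,255,0,3,28,0,255,0,3,48,0,255,0,3,66,0,255,0,3,76,0,255,0,3,80,0,255,0,3,80,0,255,0,3,80,0])

```text
time: 48.72
tool_pos: [472.2, 353.7, 100.1]
tcp_rot: [3.141, 0.001, -3.106]
contact_force: [-0.0, 0.3, -1.0]
grip_width: 29.8
```

```bash
python3 - <<'E'
from h import *
go(471.4,354.5,65,3.179)
crop('scene','s33.png',210,150,340,280,5)
E
```

```text
t=48.72 pos [472.2 353.7 100.1] yaw -3.1061 w 29.8 F [-0.   0.3 -1. ] -> shift [ 0.8  0.8 35.1] turn -0.11
```

View pics/s33.png

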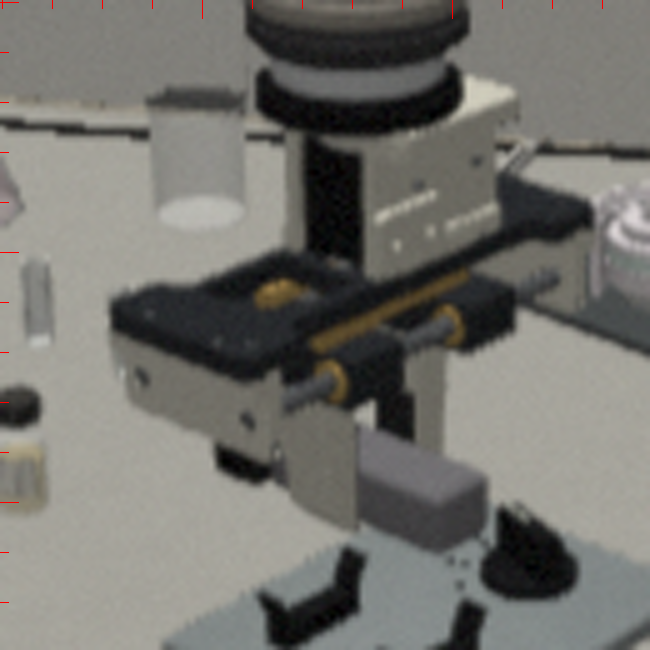

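Emit:
play_rows(moves=[255,0.7,0.7,6,-0.1,255,0.7,0.7,15,-0.1,255,0.7,0.7,25,-0.1,255,0.7,0.7,32,-0.1,255,0.7,0.7,35,-0.1,255,0.7,0.7,35,-0.1,255,0.7,0.7,35,-0.1,255,0.7,0.7,35,-0.1])

```text
time: 49.43
tool_pos: [471.2, 354.4, 64.8]
tcp_rot: [3.141, 0.001, -3.104]
contact_force: [0.1, -0.6, -1.6]
grip_width: 29.4
```

```bash
python3 - <<'E'
from h import *
go(471.4,354.5,44.6,3.179)
E
```

```text
t=49.43 pos [471.2 354.4  64.8] yaw -3.1042 w 29.4 F [ 0.1 -0.6 -1.6] -> shift [-0.2  0.1 20.2] turn 0.00
```

Emit:
play_rows(moves=[255,-0.1,0,5,0,255,-0.1,0,10,0,255,-0.1,0,14,0,255,-0.1,0,17,0,255,-0.1,0,19,0,255,-0.1,0,20,0,255,-0.1,0,20.2,0,255,-0.1,0,20.2,0])

```text
time: 50.1
tool_pos: [471.1, 354.2, 44.6]
tcp_rot: [3.142, 0.0, -3.104]
contact_force: [-2.2, -1.6, 2.1]
grip_width: 29.7
```

Emit:
play_rows(moves=[255,0,0,0,0,255,0,0,0,0])

```text
time: 50.27
tool_pos: [471.0, 354.3, 44.6]
tcp_rot: [3.141, 0.0, -3.104]
contact_force: [-1.4, -0.7, 2.9]
grip_width: 29.8
```

```bash
python3 - <<'E'
from h import *
go(471.4,354.5,44.6,3.179)
crop('scene','s34.png',220,190,340,310,6)
E
```

```text
t=50.27 pos [471.  354.3  44.6] yaw -3.1041 w 29.8 F [-1.4 -0.7  2.9] -> shift [-0.4  0.2 -0. ] turn 0.01
```

View pics/s34.png

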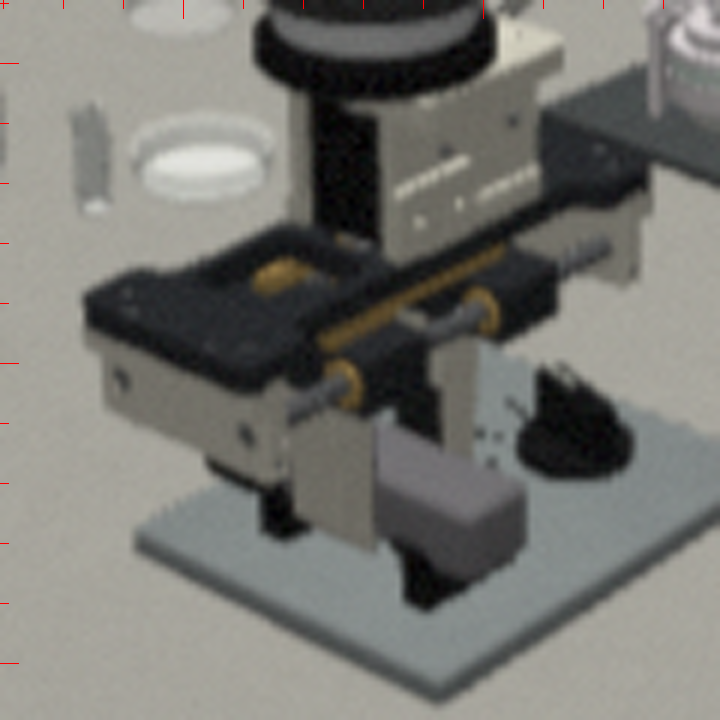

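Seated (contact +3 N, same height as at pick-up). Release and lift.

Emit:
play_rows(moves=[165,0,0,0,0,150,0,0,0,0,130,0,0,0,0,100,0,0,0,0,89,0,0,0,0,89,0,0,0,0,89,0,0,-8,0,89,0,0,-25,0])

```text
time: 50.98
tool_pos: [469.9, 353.6, 68.0]
tcp_rot: [-3.14, -0.004, -3.104]
contact_force: [-0.7, -1.0, 0.3]
grip_width: 59.4
```

Emit:
play_rows(moves=[89,0,0,-25,0,89,0,0,-60,0,89,0,0,-95,0,89,0,0,-130,0,89,0,0,-150,0,89,0,0,-150,0])

```text
time: 51.48
tool_pos: [473.0, 355.4, 225.7]
tcp_rot: [3.137, 0.009, -3.104]
contact_force: [0.0, -0.2, -0.2]
grip_width: 59.9
```

```bash
python3 - <<'E'
from h import *
go(400,50,330,3.128)
crop('scene','s35.png',220,190,340,310,6)
E
```

```text
t=51.48 pos [473.  355.4 225.7] yaw -3.1041 w 59.9 F [ 0.  -0.2 -0.2] -> shift [  83.4 -301.9 -106.6] turn 2.93
```

View pics/s35.png

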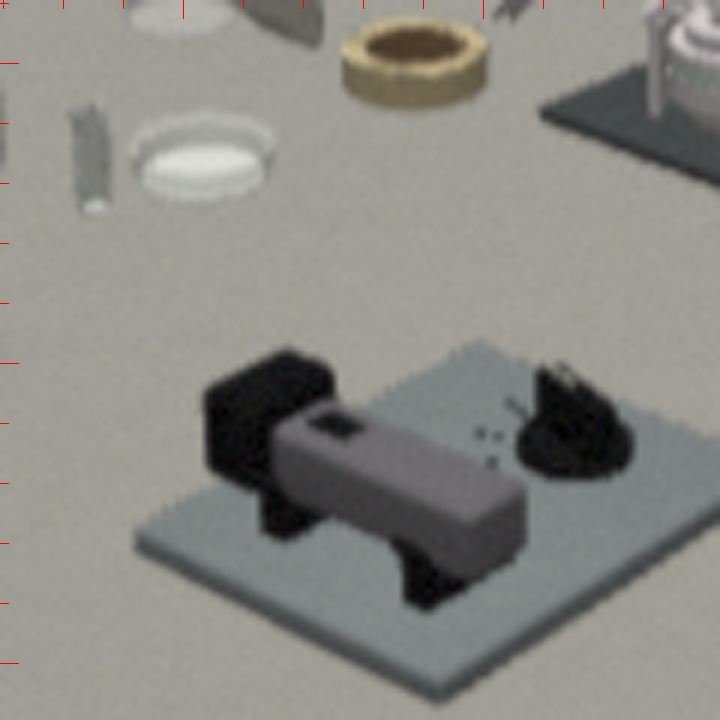

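Emit:
play_rows(moves=[89,40,-280,-70,0,89,40,-280,-70,0,89,40,-280,-70,0,89,40,-280,-70,0,89,40,-280,-70,0,89,40,-280,-70,0,89,40,-280,-70,0,89,40,-280,-70,0])

```text
time: 52.2
tool_pos: [441.2, 67.2, 290.1]
tcp_rot: [-3.139, 0.001, -3.11]
contact_force: [0.5, -0.0, -0.4]
grip_width: 59.6
```

Emit:
play_rows(moves=[89,0,-50,0,0,89,0,-50,0,0,89,0,-50,0,0,89,0,-50,0,0])

```text
time: 52.53
tool_pos: [443.1, 23.1, 288.5]
tcp_rot: [3.141, -0.002, -3.106]
contact_force: [-0.6, 0.5, 0.2]
grip_width: 59.7
```

```bash
python3 - <<'E'
from h import *
go(400,50,330,3.128)
c=bot.capture('top'); cv2.imwrite('pics/t36.png',c["color"][:,:,::-1])
crop('top','t37.png',190,210,280,285,8,c)
crop('scene','s36.png',290,170,390,260,6)
E
```

```text
t=52.53 pos [443.1  23.1 288.5] yaw -3.1058 w 59.7 F [-0.6  0.5  0.2] -> shift [ 42.2  28.5 -41.4] turn 2.83
```

View pics/t36.png

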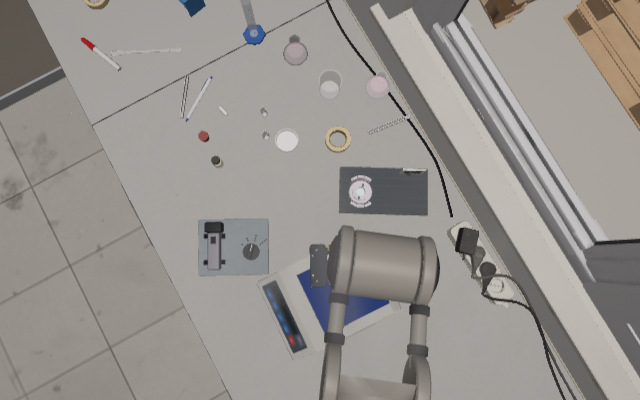

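View pics/t37.png

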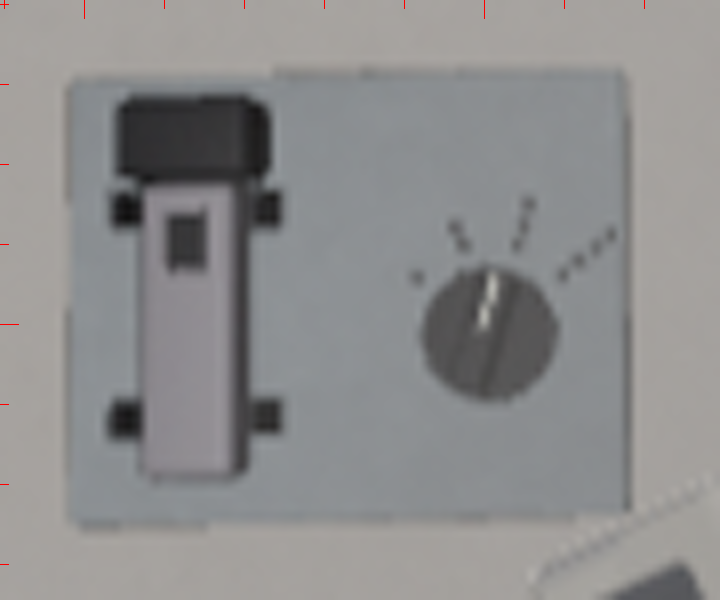

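View pics/s36.png

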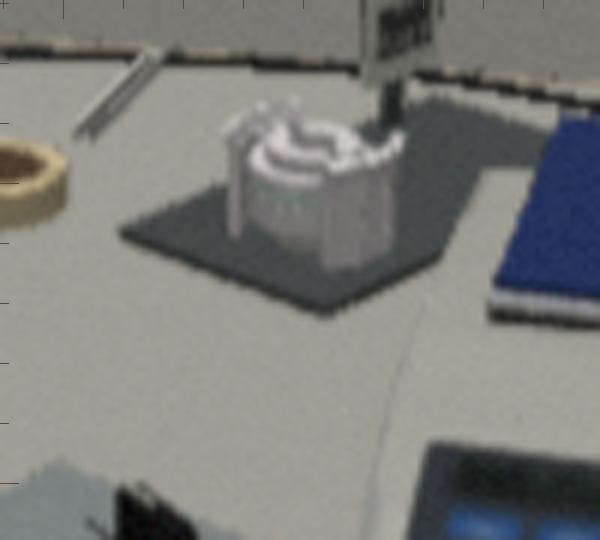

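Emit:
play_rows(moves=[89,0,0,0,0,89,0,0,0,0,89,0,0,0,0,89,0,0,0,0,89,0,0,0,0,89,0,0,0,0])

```text
time: 53.13
tool_pos: [443.5, 23.1, 289.3]
tcp_rot: [3.141, 0.0, -3.104]
contact_force: [-0.2, -0.5, 0.8]
grip_width: 59.6
```

```bash
python3 - <<'E'
from h import *
print(bot.close_job())
E
```

```text
the job is handed in; nothing more can be done
None
```

I built the cell in the nest with the two spacers on the bench, then the lens blank, then the retaining ring with its collar up. I turned the selector from one dot to three dots. The scanner was held level, about 50 mm from the label, for about 2 s and then put back in its cradle. The job was handed in at 53 s.

**Last checks:** In the final pictures:
- The stack lies flat and centred.
- The scanner lies as it did at the start.
- The tape, dish and vial look untouched.
- The arm is clear of everything.

The scan itself gives no read-back, so it is checked only by pose: TCP within about 0.2 mm of its target, label position agreeing in both cameras.

**What disagreed:**
- **Camera offset:** The top camera reads about 2.5 mm low in y. The stack therefore first lay about 2.5 mm off centre. I closed the jaws around the whole stack to centre it. That was after the selector was turned but before the scan.
- **Selector pointer:** In the image it read about 0.05 rad off the three-dot direction. The turn measured while gripping was 1.21 rad, which fits the three-dot detent.

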